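Kit up a shock absorber rebuild: clear, cradle, stack, lock

TASK

Make up the kit for the next shock absorber rebuild: clear the rusty brown worn dampers off the kit board into the red scrap tray, lay every standing yellow damper on its side, centred in its own lane of blue V-cradles on the board (either way round), and thread the three spacer collars down the steel post until each is fully home, the largest at the bottom, then the medium, then the smallest. These three parts of the job may go in any sequence; when all is in place, push the red lever fully over, away from the robot, to lock the board. Leave the wrench, the screwdriver and the socket where they are.

Things in the scene. Friction and masses are not known exactly. Their poses are not given: they have to be found in the camera images.
- damper_a_mid (a point): Damper: yellow tube 44 mm in diameter on a square steel foot 56 x 56 x 10 mm, chrome rod 12 mm across and 28 mm long on top. Stands upright. This point: on the axis 75 mm above the foot's underside; its z runs from foot to rod. Tube ends 150 mm, rod tip 178 mm above the underside. 0.36-0.56 kg, balanced near this point. Two or three are present; absent ones read None.
- damper_b_mid (a point): Damper_b, the same in every respect.
- damper_c_mid (a point): Damper_c, the same in every respect.
- worn_a_mid (a point): Worn damper, lying along lane0 of the kit board at the start: like the yellow dampers in every size, its mid point likewise, but with a rusty brown tube. One or two worn dampers are present; absent ones read None.
- worn_b_mid (a point): Worn damper, the same, lying along lane2 at the start.
- scrap_tray_in (a point): centre of the inner floor of the red open scrap tray, 5 mm above the bench; inside 180 mm along x and 210 mm along y, z up; walls 5 mm thick, their rims 45 mm above this floor. Fixed. A damper lies in it along its y, two fit side by side.
- collar_large: orange ring, one of three spring spacer collars: outside diameter 68 mm, bore 26 mm, 18 mm thick, 80 g nominal; lies flat on the bench. Origin at its centre (9 mm above its underside), z along the bore.
- collar_medium: bright aluminium ring, one of three spring spacer collars: outside diameter 60 mm, bore 26 mm, 18 mm thick, 80 g nominal; lies flat on the bench. Origin at its centre (9 mm above its underside), z along the bore.
- collar_small: black ring, one of three spring spacer collars: outside diameter 52 mm, bore 26 mm, 18 mm thick, 80 g nominal; lies flat on the bench. Origin at its centre (9 mm above its underside), z along the bore.
- post_base (a point): foot of the collar post, on its axis, at the top face of its dark steel plate (100 x 100 mm, 12 mm thick, fixed on the bench). z up along the post. The bright steel post is 20 mm in diameter and 62 mm tall above this point, the last 8 mm tapering to 12 mm. Three collars stack to 54 mm.
- lane0 (a point): centre of a V-cradle lane on the fixed kit board: where a damper's mid point lies when laid centrally. Lane along x, z up, 62 mm above the bench. Two blue V saddles per lane, 16 mm long, 50 mm either side of this point along x, up to 58 mm above the bench, 33 mm to either side; between them 84 mm is free down to the 12 mm board plate. lane0 is at the -y side, lanes are 100 mm apart.
- lane1 (a point): centre of a V-cradle lane on the fixed kit board: where a damper's mid point lies when laid centrally. Lane along x, z up, 62 mm above the bench. lane1 is the middle one, like lane0.
- lane2 (a point): centre of a V-cradle lane on the fixed kit board: where a damper's mid point lies when laid centrally. Lane along x, z up, 62 mm above the bench. lane2 is the one nearest the lever, like lane0.
- lever (a joint): red toggle lever of the board's lock, rad: about 0 leans towards the robot (unlocked), 1.0 is fully over, away from the robot (locked, end stop). Friction holds it where it is left; about 1 N at the tip moves it. It swings in the plane of the lanes' x and the vertical.
- lever_tip (a point): centre of the ball (26 mm across) at the tip of the red lever, which stands on the board's +y side, 85 mm beyond lane2. The lever is 80 mm long from pivot to tip, pivot below; the tip travels about 77 mm along the board's x, away from the robot, and passes upright half way. The point turns with the lever.
- wrench: bystander, to be left alone: steel wrench, 200 mm long along its x, lying flat. Origin at the middle of its underside.
- screwdriver: bystander, to be left alone: screwdriver with a red handle, 190 mm long along its x (handle to -x), lying flat among the work, handle under 35 mm thick. Origin at the middle of its underside.
- socket: bystander, to be left alone: steel socket, diameter 32 mm, 40 mm tall, standing. Origin at the centre of its underside.

How it is judged:
By the outcome, as a careful person would: the job done as asked, in the order asked, and still so for the second after the job is handed in, with the robot touching nothing.
Of worn_a, worn_b only 1 to 2 are there at a start; the rules pass over those that are not, and their reading is None.
Of damper_a, damper_b, damper_c only 2 to 3 are there at a start; the rules pass over those that are not, and their reading is None.
At some moment in a run one of damper_a, damper_b, damper_c, worn_a, worn_b, collar_large, collar_medium, collar_small may be knocked a few centimetres aside while the robot is not near it.
Once in a run the grip may slacken for a moment while it holds something.
It also fails if it takes over 210 s, if anything falls off the work surface, if the arm or the gripper's body presses on something with over 40 N, if the wrist force passes 120 N, or if a joint passes its speed limit or range.

ROBOT

A 7-joint arm with a two-finger parallel gripper is mounted at the origin on the work surface. World frame = base frame: x ahead of the robot, y to its left, z up, the work surface at z = 0. Lengths are in mm, angles in rad, forces in N, time in s.
With the tool pointing down it reaches from about 400 to 875 mm from the base axis. Payload 19.3 kg.
Tool frame: the origin (TCP) lies at the very end of the fingers, on their centre line; the grasp point (between the pads) lies 19 mm behind it (grip_point_offset is the z of the grasp point in the tool frame, in mm); z points along the fingers, x is the direction in which the jaws open and shut, and the axes are right-handed (so a half turn about z gives the same grasp; the last joint's range is limited). The gripper opens to 85 mm and grips with 20 to 120 N. Pads are 22 mm wide; open, the fingers measure 114 mm over their backs; the gripper's body (76 mm by 85 mm) begins 54 mm behind the grasp point. The pads swing forward as they close: fully open they stand 13 mm farther back than shut.
Start: joints at [1.104, 0.521, -0.036, 1.599, 0.021, 1.021, -0.113], TCP at [241.515, -576.442, 231.291] pointing down, gripper open.
Joint ranges: [-2.91, 2.91], [-0.3, 2.13], [-1.5, 1.42], [0.17, 2.43], [-1.26, 4.41], [0.16, 1.93], [-2.52, 2.52]. Speed limits (rad/s): [1.89, 1.89, 2.39, 2.39, 3.01, 3.01, 3.01].

INTERFACE

Orientations are given as a 3x3 rotation matrix whose columns are the frame's x, y, z axes.
In Python, from workcell import movep, movel, goto_joints, open_gripper, clamp, wait, inverse_kinematics, read_state, camera, PlanningError, finish_job, grip_point_offset gives the robot as it stands. Calls block until the motion is done:
- movep(position, orientation): joint-space move of the TCP to a pose.
- movel(position, frame=None, max_speed=150, guard=None): straight line of the TCP; frame=None keeps the orientation; max_speed is the mean speed in mm/s. With guard (N) it stops when the force on the tool has changed by that much, and returns True; else False.
- goto_joints(angles): joint-space move.
- open_gripper() and clamp(): open the fingers fully, or close them until they stop; the grip force is fixed at half the most.
- wait(seconds).
- inverse_kinematics(position, orientation): joint angles nearest the present ones, or None.
- read_state(): the state.
- camera(name): name is "side" or "top"; returns a dict with "image" (420x560x3 uint8, blue, green, red), "range_z" (420x560 float32, mm along the optical axis (not along the pixel's ray), 0 where there is no reading), "fx", "fy", "cx", "cy" (pixels), "cam_to_world" (4x4, takes a point from camera to world coordinates). Camera axes: x right, y up, looking along -z (the intrinsics and any distortion apply to the point x, -y, -z); pixel columns grow to the right and rows downward; lengths in mm; the calibration is good to about 2 mm. A picture is of the moment at which its call begins.
A pose or a line that the arm cannot do raises PlanningError and nothing moves.
- finish_job(): hands the job in, once; it reports no verdict.
The state is a dict: "time": time; "qpos": joint angles; "qvel": joint speeds; "joint_efforts": joint torques, N m; "eef_pos": TCP position; "tool_rot": TCP orientation; "ft_force": force on the tool from outside, world axes, zero at the start; "torque": the same for the moment, N m; "finger_gap": finger opening in mm.
Only numpy, scipy, OpenCV 4.12 (cv2) and the standard library are available. Lean on these libraries where they do the work, as an engineer would, in place of code of your own. Each camera call takes 0.05 s, during which the arm holds its last target.

## Working session

There is one attempt and no reset: what is moved stays moved. The work goes in short steps, each a Python script; the robot and the scene stay as the last script left them, time stands still between calls to the robot, and variables do not carry over. Pictures are saved under pics/ and viewed, and the job is handed in when it is done.

```bash
ls; mkdir -p pics; python3 - <<'E'
from workcell import *
import cv2
for n in("top","side"):
    c=camera(n); cv2.imwrite(f"pics/{n}0.png",c["image"]); print(n,c["fx"],c["fy"],c["cx"],c["cy"],c["cam_to_world"].round(3).tolist(),c.keys())
s=read_state();print(s, grip_point_offset)
E
```

```text
pics
top 380.05846950906124 380.05846950906124 283.25756167752354 206.0758350777663 [[-0.03, 0.99, -0.14, 331.042], [-0.999, -0.034, -0.028, -89.621], [-0.032, 0.139, 0.99, 1052.638], [0.0, 0.0, 0.0, 1.0]] dict_keys(['image', 'range_z', 'fx', 'fy', 'cx', 'cy', 'cam_to_world'])
side 460.5077462250655 460.5077462250655 284.436491794924 210.18498165742744 [[0.984, 0.075, -0.159, 313.895], [-0.176, 0.469, -0.865, -1086.654], [0.01, 0.88, 0.475, 634.1], [0.0, 0.0, 0.0, 1.0]] dict_keys(['image', 'range_z', 'fx', 'fy', 'cx', 'cy', 'cam_to_world'])
{'time': 0.1, 'qpos': array([ 1.10379852,  0.52195116, -0.03630891,  1.59995383,  0.02120619,
        1.02108445, -0.11280851]), 'qvel': array([ 4.42463599e-04,  1.59071470e-05,  1.21718715e-03, -7.48036569e-04,
        4.54123861e-05, -1.24703601e-04, -1.85693012e-03]), 'joint_efforts': array([ 7.29926032e-03, -9.28485560e+01,  1.98571466e+00, -3.70534265e+01,
        1.81434798e-02,  5.38277745e-03, -3.32668992e-05]), 'eef_pos': array([ 241.38324277, -576.18078866,  230.78449872]), 'tool_rot': array([[ 3.86436946e-01, -9.22315709e-01, -4.67802417e-04],
       [-9.22315277e-01, -3.86437220e-01,  8.97066222e-04],
       [-1.00815453e-03,  8.48017848e-05, -9.99999488e-01]]), 'ft_force': array([ 0.5993822 ,  0.38416014, -0.34976375]), 'torque': array([0.0498725 , 0.03075567, 0.01521195]), 'finger_gap': 85.51256650017186} -18.700000000000003
```

View pics/top0.png

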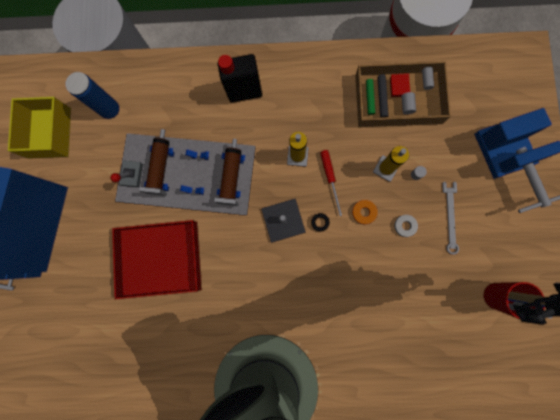

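View pics/side0.png

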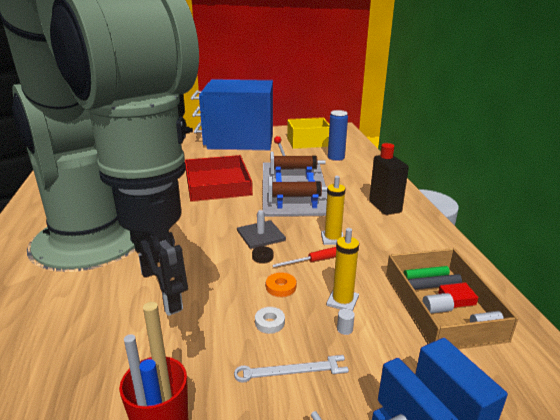

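```bash
cat > h.py <<'E'
from workcell import *
import numpy as np, cv2
def cloud(c):
    z=c["range_z"].astype(float); v,u=np.mgrid[:z.shape[0],:z.shape[1]]
    P=np.stack([(u-c["cx"])/c["fx"]*z,-(v-c["cy"])/c["fy"]*z,-z],-1)
    M=c["cam_to_world"]; W=P@M[:3,:3].T+M[:3,3]; W[z==0]=np.nan; return W
def ray(c,u,v,h):
    M=c["cam_to_world"]; d=M[:3,:3]@np.array([(u-c["cx"])/c["fx"],-(v-c["cy"])/c["fy"],-1]); o=M[:3,3]
    return (o+d*(h-o[2])/d[2])[:2]
def proj(c,p):
    M=c["cam_to_world"]; q=M[:3,:3].T@(np.array(p,float)-M[:3,3]); return c["cx"]+c["fx"]*q[0]/-q[2], c["cy"]-c["fy"]*q[1]/-q[2]
def masks(im):
    hsv=cv2.cvtColor(im,cv2.COLOR_BGR2HSV); H,S,V=[hsv[...,i].astype(int) for i in range(3)]
    return H,S,V
def blobs(m,mn=30):
    n,l,s,c=cv2.connectedComponentsWithStats(m.astype(np.uint8)); return [(l==i,s[i],c[i]) for i in range(1,n) if s[i,4]>=mn]
E
python3 - <<'E'
from h import *
for n in("top","side"):
    c=camera(n); W=cloud(c); H,S,V=masks(c["image"])
    tab=(W[...,0]>250)&(W[...,0]<750)&(W[...,1]>-450)&(W[...,1]<420)
    print(n,"bench z",np.nanmedian(W[...,2][tab]))
    ms={"yellow":(H>20)&(H<32)&(S>200)&(V>80)&(W[...,2]>20),"brown":(H<12)&(S>130)&(V<110)&(W[...,2]>30),
     "orange":(H>8)&(H<17)&(S>215)&(V>170),"red":((H<5)|(H>174))&(S>180)&(V>60),"blue":(H>105)&(H<125)&(S>150),
     "black":(V<45)&(W[...,2]>8)&(W[...,2]<30),"grey":(S<45)&(V>60)}
    for k,m in ms.items():
        for b,s,ce in blobs(m&tab,25):
            Q=W[b]; lo,hi=np.nanpercentile(Q,3,0),np.nanpercentile(Q,97,0)
            print(k,s.tolist(),ce.round(1),"med",np.nanmedian(Q,0).round(1),"lo",lo.round(0),"hi",hi.round(0))
c=camera("top"); cv2.imwrite("pics/crop_top.png",cv2.resize(c["image"][110:310,90:490],(800,400),interpolation=cv2.INTER_CUBIC))
E
```

```text
top bench z 1.7438043012796243
yellow [290, 133, 16, 16, 158] [297.7 141.6] med [ 616.  -104.9  150.1] lo [ 602. -123.  147.] hi [637. -86. 153.]
yellow [392, 146, 17, 17, 158] [398.7 155.4] med [ 571.5 -345.3  150.1] lo [ 557. -368.  147.] hi [ 594. -332.  153.]
brown [147, 142, 21, 46, 649] [156.8 164.7] med [592.1 269.2  80.8] lo [536. 251.  69.] hi [649. 292.  86.]
brown [220, 152, 20, 46, 626] [229.6 174.8] med [555.9  75.2  81.2] lo [501.  56.  73.] hi [614.  97.  86.]
brown [111, 173, 10, 10, 39] [116.2 178.7] med [547.9 359.  114.5] lo [541. 354. 108.] hi [562. 373. 121.]
brown [112, 220, 88, 77, 725] [151.4 252.7] med [365.5 328.   47.1] lo [258. 171.  31.] hi [440. 396.  53.]
brown [150, 292, 29, 4, 48] [164.  293.4] med [254.1 256.   49.2] lo [251. 222.  34.] hi [257. 294.  53.]
red [321, 150, 14, 33, 234] [327.4 165.8] med [ 585.9 -186.7   24. ] lo [ 543. -200.   19.] hi [ 626. -173.   28.]
red [111, 174, 9, 8, 57] [115.2 177.4] med [552.2 362.6 118.4] lo [543. 355. 112.] hi [561. 371. 124.]
red [112, 221, 89, 76, 5419] [157.  258.9] med [344.1 291.1   5.5] lo [257. 181. 
[... 4117 characters left out ...]
348.  177.]
grey [321, 231, 16, 14, 93] [327.3 239.3] med [ 602.2 -124.     7.5] lo [ 592. -134.    3.] hi [623. -79.  11.]
grey [273, 256, 37, 11, 96] [291.2 261.4] med [ 493.4 -207.6   13.6] lo [ 451. -219.   -3.] hi [ 536. -180.   16.]
grey [409, 279, 14, 9, 97] [416.1 282.6] med [ 736.3 -356.9   33.4] lo [ 723. -363.   25.] hi [ 748. -347.   37.]
grey [327, 291, 32, 44, 595] [343.8 313.8] med [ 556.3 -433.3   11.1] lo [ 541. -449.    2.] hi [ 604. -345.   40.]
grey [423, 295, 18, 18, 235] [431.9 303.3] med [ 736.5 -429.6   36. ] lo [ 729. -439.   20.] hi [ 749. -408.   44.]
grey [255, 307, 30, 26, 621] [269.4 319.5] med [ 412.7 -400.6   16. ] lo [ 387. -422.    2.] hi [ 439. -367.   19.]
```

View pics/crop_top.png

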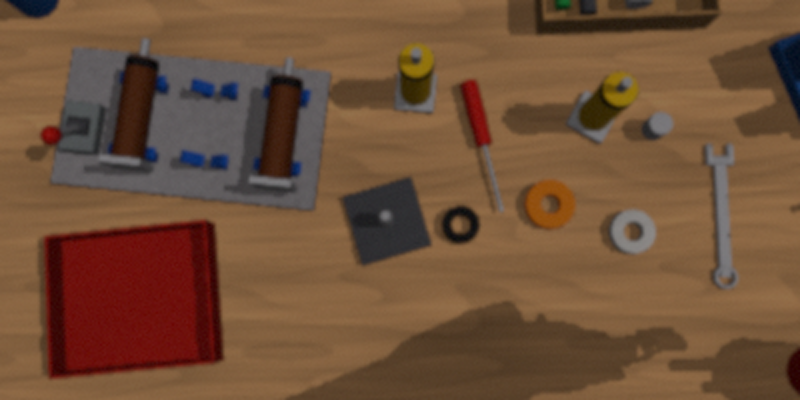

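```bash
python3 - <<'E'
from h import *
def R(phi,p):  # p: pitch below horizontal
    z=np.array([np.cos(phi)*np.cos(p),np.sin(phi)*np.cos(p),-np.sin(p)]); x=np.array([np.sin(phi),-np.cos(phi),0]); return np.stack([x,np.cross(z,x),z],1)
for name,(X,Y) in {"a":(620,-106),"b":(575,-352)}.items():
  b=np.arctan2(Y,X)
  for pd in (0,15,30,45):
    for dphi in (-60,-30,0,30,60,90):
      for s in (1,-1):
        p=np.radians(pd);r=R(b+np.radians(dphi),p); 
        if s<0: r=r@np.diag([-1,-1,1])
        pos=np.array([X,Y,80])+25*r[:,2]
        for h in (80,):
          q=inverse_kinematics(pos,r)
          if q is not None: print(name,pd,dphi,s,np.round(q,2))
# tool down and tilted poses at lanes
for name,(X,Y) in {"l0":(560,75),"l1":(576,175),"l2":(590,272)}.items():
  for pd in (75,90,105,120):
   for yaw in (-.13,np.pi-.13):
    for s in (1,-1):
      r=R(yaw,np.radians(pd)); 
      if s<0:r=r@np.diag([-1,-1,1])
      q=inverse_kinematics(np.array([X,Y,62])+25*r[:,2],r)
      print(name,pd,round(yaw,2),s,None if q is None else np.round(q,2))
E
```

```text
a 0 -60 1 [-0.41  1.23 -0.04  1.81  1.5   1.61  1.67]
a 0 -60 -1 [-0.89  1.41  0.62  1.84  1.11  0.99 -1.37]
a 0 -30 1 [-0.7   1.36  0.37  2.17  1.95  1.34  1.11]
a 0 -30 -1 [-0.18  1.25 -0.22  2.15  2.16  1.88 -1.66]
a 0 0 1 [-0.95  2.08  0.97  2.33  2.37  1.38  0.03]
a 0 0 -1 [-0.57  1.58  0.57  2.32  2.52  1.82 -2.46]
a 0 30 1 [0.26 1.28 0.17 2.16 3.84 1.9  1.63]
a 0 30 -1 [ 1.49  1.96 -1.31  2.11  3.64  0.33 -0.03]
a 0 60 1 [ 1.18  1.44 -0.86  1.78 -1.09  0.78  1.23]
a 0 60 -1 [ 1.18  1.45 -0.86  1.78 -1.08  0.77 -1.92]
a 0 90 1 [ 0.95  1.43 -0.73  1.35 -0.66  1.33  0.79]
a 0 90 -1 [ 0.52  1.31  0.02  1.38 -1.26  1.74 -1.99]
a 15 -60 1 [-0.4   1.07 -0.04  1.88  1.47  1.36  1.76]
a 15 -60 -1 [-0.89  1.27  0.67  1.91  1.08  0.73 -1.25]
a 15 -30 1 [-0.49  1.1   0.17  2.24  2.12  1.27  1.33]
a 15 -30 -1 [-0.1   1.08 -0.29  2.22  2.18  1.6  -1.53]
a 15 0 1 [-0.8   1.75  0.98  2.41  2.83  1.51  0.23]
a 15 0 -1 [-0.5   1.34  0.58  2.4   2.87  1.61 -2.28]
a 15 30 1 [-0.07  1.27  0.58  2.25  3.7   1.85  1.25]
a 15 30 -1 [ 1.38  1.68 -1.29  2.19  3.14  0.49  0.15]
a 15 60 1 [ 1.15  1.28 -0
[... 6203 characters left out ...]
90 -0.13 1 [-0.41  0.8  -0.18  1.65  0.19  0.71 -2.38]
l2 90 -0.13 -1 [-0.11  0.89 -0.66  1.63  0.67  0.86  0.4 ]
l2 90 3.01 1 [-0.11  0.89 -0.66  1.63  0.67  0.86  0.4 ]
l2 90 3.01 -1 [-0.41  0.8  -0.18  1.65  0.19  0.71 -2.38]
l2 105 -0.13 1 [-0.29  0.91 -0.28  1.44  0.08  1.03 -2.24]
l2 105 -0.13 -1 [-0.02  1.03 -0.8   1.42  0.54  1.16  0.57]
l2 105 3.01 1 [-0.32  0.77 -0.41  1.82  0.92  0.58  0.06]
l2 105 3.01 -1 [-0.71  0.75  0.15  1.84  0.21  0.36 -2.5 ]
l2 120 -0.13 1 [-0.28  1.04 -0.24  1.22 -0.07  1.34 -2.12]
l2 120 -0.13 -1 [-0.    1.17 -0.87  1.2   0.44  1.45  0.67]
l2 120 3.01 1 [-0.37  0.78 -0.45  1.98  1.57  0.66 -0.62]
l2 120 3.01 -1 [-0.83  0.76  0.18  2.    1.45  0.26  2.47]
```

```bash
python3 - <<'E'
from h import *
for n in("top","side"):
    c=camera(n); W=cloud(c); H,S,V=masks(c["image"]); Z=W[...,2]
    off=np.nanmedian(Z[(W[...,0]>300)&(W[...,0]<480)&(W[...,1]>-360)&(W[...,1]<100)&(np.abs(Z)<5)]); print(n,"bench",off)
    box=lambda x0,x1,y0,y1:(W[...,0]>x0)&(W[...,0]<x1)&(W[...,1]>y0)&(W[...,1]<y1)
    # plate rect
    def rect(m,h,nm):
        m=cv2.morphologyEx(m.astype(np.uint8),cv2.MORPH_OPEN,np.ones((2,2)))
        b=max(blobs(m),key=lambda t:t[1][4])[0]; v,u=np.nonzero(b)
        P=np.array([ray(c,a,d,h) for a,d in zip(u,v)]).astype(np.float32); r=cv2.minAreaRect(P); print(nm,np.round(r[0],1),np.round(r[1],1),round(r[2],2))
    rect(box(440,720,-20,420)&(Z>8+off)&(Z<90),12,"board")
    rect(box(380,500,-130,20)&(Z>8+off)&(Z<18+off),12,"postplate")
    m=box(240,450,160,420)&(((H<8)|(H>170))&(S>150)); rect(m&(Z>40+off),50,"tray rim")
    # browns
    for nm,bx in (("wa",box(470,660,40,115)),("wb",box(500,690,232,310))):
        m=bx&(((H<14)|(H>172))&(S>110)&(V<140))&(Z>50)
        P=W[m]; xy=P[:,:2]; d=np.array([1,0.]); 
        f=cv2.fitLine(xy.astype(np.float32),cv2.DIST_L2,0,.01,.01).ravel(); t=(xy-f[2:])@f[:2]
        lo,hi=np.percentile(t,1),np.percentile(t,99); print(nm,f[:2].round(3),"ends",(f[2:]+f[:2]*lo).round(1),(f[2:]+f[:2]*hi).round(1),"z",np.percentile(P[:,2],[5,95]).round(1))
    # whole object extents along lane (z>35+)
    for nm,(x,y) in {"large":(455,-290),"medium":(413,-394),"small":(430,-161)}.items():
        m=box(x-45,x+45,y-45,y+45)&(Z>off+13)&(Z<off+24); 
        m&=((H>6)&(H<18)&(S>200)) if nm=="large" else ((S<60)&(V>90) if nm=="medium" else (V<60))
        b=max(blobs(m,10),key=lambda t:t[1][4])[0].astype(np.uint8)
        cn=max(cv2.findContours(b,cv2.RETR_EXTERNAL,cv2.CHAIN_APPROX_NONE)[0],key=len).reshape(-1,2)
        P=np.array([ray(c,u,v,18) for u,v in cn],np.float32); (cx,cy),r=cv2.minEnclosingCircle(P); print(nm,round(cx,1),round(cy,1),"r",round(r,1), P.mean(0).round(1))
    for nm,(x,y,h) in {"a":(621,-106,150),"b":(575,-352,150)}.items():
        m=box(x-40,x+40,y-40,y+40)&(Z>h-6)&(Z<h+6)&(H>18)&(H<34)&(S>150); v,u=np.nonzero(m); P=np.array([ray(c,a,d,h) for a,d in zip(u,v)],np.float32); print("yel",nm,np.round(cv2.minEnclosingCircle(P),1) if 0 else cv2.minEnclosingCircle(P))
        Q=W[box(x-40,x+40,y-40,y+40)&(Z>158)]; print("rod",np.nanmedian(Q,0).round(1),len(Q),np.nanmax(Z[box(x-40,x+40,y-40,y+40)]))
    Q=W[box(400,480,-100,-20)&(Z>35)&(Z<90)]; print("post",np.nanmedian(Q,0).round(1),np.nanmin(Q,0).round(1),np.nanmax(Q,0).round(1))
E
```

```text
top bench 0.14936081297162218
board [588.4 208.9] [374.4 219.7] 82.09
postplate [436.  -61.9] [99.8 99.5] 14.9
tray rim [341.6 280.8] [187.1 221.8] 3.81
wa [ 0.989 -0.146] ends [498.7  84.5] [617.1  67. ] z [72.7 85.4]
wb [ 0.99  -0.142] ends [532.9 278.4] [651.6 261.3] z [69.7 85.2]
large 454.0 -282.1 r 32.9 [ 454.4 -281.5]
medium 412.7 -392.1 r 29.6 [ 413.2 -392.1]
small 431.0 -158.2 r 24.5 [ 430.4 -158.8]
yel a ((620.3059692382812, -105.01766967773438), 22.545093536376953)
rod [ 619.  -105.3  176.5] 32 181.2652704375306
yel b ((574.3848876953125, -349.98492431640625), 22.636249542236328)
rod [ 573.6 -349.2  175.3] 35 180.24711622693485
post [436.4 -60.3  70.7] [429.3 -68.4  35.2] [447.3 -50.   78.1]
side bench -1.2795606417138288
board [593.3 272.4] [537.2 216.2] 76.18
postplate [440.7 -70.3] [100.3 102.9] 14.51
tray rim [346.6 261.4] [188.  236.6] 3.84
wa [ 0.99 -0.14] ends [493.4  72.6] [625.1  54. ] z [53.6 82.5]
wb [ 0.991 -0.132] ends [527.3 269.3] [660.9 251.5] z [53.8 82.4]
large 453.8 -288.9 r 35.9 [ 453.7 -289.9]
medium 413.7 -396.9 r 32.1 [ 413.3 -397.6]
small 431.2 -166.8 r 29.0 [ 429.4 -167.8]
yel a ((620.4027099609375, -111.51968383789062), 23.79947853088379)
rod [ 621.1 -109.4  170.5] 41 178.0182636502526
yel b ((574.4928588867188, -356.18719482421875), 23.169404983520508)
rod [ 575.5 -354.9  170.5] 65 178.20358702826815
post [439.6 -65.5  56. ] [430.2 -73.2  35. ] [449.5 -56.3  74.7]
```

```bash
cat > fk.py <<'E'
import numpy as np, itertools
from scipy.spatial.transform import Rotation as Ro
def chain(q,S,prm):
    q=np.asarray(q); d=prm[:8]; o=prm[8]
    T=np.eye(3);p=np.array([0,0,d[0]]);pts=[p]
    ax="zyzyzyz"; L=[(0,0),(d[5],d[1]),(0,0),(d[6],d[2]),(0,0),(d[7],d[3]),(0,d[4])]
    for i in range(7):
        T=T@Ro.from_euler(ax[i],S[i]*q[i]+(o if i==6 else 0)).as_matrix()
        p=p+T@np.array([L[i][0],0,L[i][1]]); pts.append(p)
    return p,T,pts
E
python3 - <<'E'
from h import *; from fk import *
from scipy.optimize import least_squares
rng=np.random.default_rng(0); D=[]
s=read_state(); D.append((s["qpos"],s["eef_pos"],s["tool_rot"]))
while len(D)<25:
    r=Ro.from_euler("xyz",[np.pi+rng.uniform(-.7,.7),rng.uniform(-.7,.7),rng.uniform(-3,3)]).as_matrix(); p=np.array([rng.uniform(400,600),rng.uniform(-400,300),rng.uniform(100,300)])
    q=inverse_kinematics(p,r)
    if q is not None: D.append((np.array(q),p,r))
best=None
for S in itertools.product([1,-1],repeat=7):
    if S[1]<0 : continue
    # rotation check w/o translation: relative test using offset candidates
    for o in (0,np.pi/2,np.pi,-np.pi/2):
        e=np.mean([np.linalg.norm(chain(q,S,np.r_[np.zeros(8),o])[1]-r) for q,p,r in D])
        if best is None or e<best[0]: best=(e,S,o)
print(best)
S=best[1]
f=lambda x:np.concatenate([np.r_[chain(q,S,x)[0]-p,100*(chain(q,S,x)[1]-r).ravel()] for q,p,r in D])
x=least_squares(f,np.r_[300,400,400,100,200,0,0,0,best[2]],loss="soft_l1").x
print(x.round(3),np.abs(f(x)).max()); np.savez("fk.npz",S=S,x=x)
E
```

```text
(np.float64(1.3663466510332144e-11), (-1, 1, -1, 1, -1, 1, -1), 3.141592653589793)
[290.304 516.24  386.466  98.016 206.873  37.56  -13.493  13.27    3.142] 80.20620915043062
```

```bash
cat > fk.py <<'E'
import numpy as np, os
from scipy.spatial.transform import Rotation as Ro
S=(-1,1,-1,1,-1,1,-1)
def Rs(q):
    T=np.eye(3); out=[T]
    for i in range(7):
        T=T@Ro.from_euler("zyzyzyz"[i],S[i]*q[i]+(np.pi if i==6 else 0)).as_matrix(); out.append(T)
    return out
if os.path.exists("fkL.npy"): L=np.load("fkL.npy")
def fk(q):
    R=Rs(q); p=np.zeros(3); pts=[]
    for T,l in zip(R,L): p=p+T@l; pts.append(p)
    return p,R[-1],pts
E
python3 - <<'E'
from h import *; from fk import *
rng=np.random.default_rng(0); D=[]
s=read_state(); D.append((s["qpos"],s["eef_pos"],s["tool_rot"]))
while len(D)<60:
    r=Ro.from_euler("xyz",[np.pi+rng.uniform(-.7,.7),rng.uniform(-.7,.7),rng.uniform(-3,3)]).as_matrix(); p=np.array([rng.uniform(400,600),rng.uniform(-400,300),rng.uniform(100,300)])
    q=inverse_kinematics(p,r)
    if q is not None: D.append((np.array(q),p,r))
A=np.vstack([np.hstack(Rs(q)) for q,p,r in D]); b=np.concatenate([p for q,p,r in D])
x=np.linalg.lstsq(A,b,rcond=None)[0]; print(np.abs(A@x-b).max()); x=x.reshape(8,3); print(x.round(2)); np.save("fkL.npy",x)
E
```

```text
4.198858505333192e-08
[[-0.0000e+00  0.0000e+00  1.6015e+02]
 [ 0.0000e+00 -1.0650e+01  1.6015e+02]
 [-0.0000e+00 -1.0650e+01  2.6487e+02]
 [ 0.0000e+00 -1.8750e+01  2.6487e+02]
 [ 0.0000e+00 -1.8750e+01  2.1035e+02]
 [-0.0000e+00 -1.8000e-01  2.1035e+02]
 [ 0.0000e+00 -1.8000e-01  1.6395e+02]
 [ 0.0000e+00  0.0000e+00  1.6395e+02]]
```

```bash
cat >> h.py <<'E'
from fk import *
def Rdown(a): # jaw axis at angle a in world xy
    x=np.array([np.cos(a),np.sin(a),0]); z=np.array([0,0,-1.]); return np.stack([x,np.cross(z,x),z],1)
def best(pos,R,qref=None):
    "sign with nearer IK"
    q0=read_state()["qpos"] if qref is None else qref; o=[]
    for r in (R,R@np.diag([-1,-1,1.])):
        q=inverse_kinematics(pos,r)
        if q is not None: o.append((np.max(np.abs(np.array(q)-q0)),r))
    return min(o,key=lambda t:t[0])[1]
def st(msg=""):
    s=read_state(); print(msg,"t%.1f"%s["time"],"p",s["eef_pos"].round(1),"gap %.1f"%s["finger_gap"],"F",s["ft_force"].round(1)); return s
def collar(nm,c=None):
    c=c or camera("top"); W=cloud(c); H,S,V=masks(c["image"]); Z=W[...,2]
    m=(Z>10)&(Z<25)&(W[...,0]>330)&(W[...,0]<620)&(W[...,1]>-520)&(W[...,1]<0)
    if nm=="large": m&=(H>6)&(H<18)&(S>200)
    elif nm=="medium": m&=(S<60)&(V>90)
    else: m&=(V<60)
    rad=dict(large=34,medium=30,small=26)[nm]; out=[]
    for b,s,ce in blobs(m,60):
        cn=max(cv2.findContours(b.astype(np.uint8),cv2.RETR_EXTERNAL,cv2.CHAIN_APPROX_NONE)[0],key=len).reshape(-1,2)
        P=np.array([ray(c,u,v,18) for u,v in cn],np.float32); (x,y),r=cv2.minEnclosingCircle(P)
        if abs(r-rad)<5: out.append((abs(r-rad),x,y,r))
    return sorted(out)
E
python3 - <<'E'
from h import *
c=camera("top")
for n in("large","medium","small"): print(n,collar(n,c))
_,x,y,r=collar("large",c)[0]; y-=1
R=best([x,y,120],Rdown(0)); st()
movep([x,y,100],R); st("above")
print(movel([x,y,-2],max_speed=100,guard=15)); st("down")
clamp(); st("clamped")
movel([x,y,130],max_speed=200); st("up")
E
```

```text
large [(1.064788818359375, 454.2389221191406, -281.9436950683594, 32.935211181640625)]
medium [(0.27353477478027344, 413.1305847167969, -391.6361083984375, 29.726465225219727)]
small [(1.3597221374511719, 430.953857421875, -158.0667724609375, 24.640277862548828)]
 t0.4 p [ 241.5 -576.4  231.2] gap 85.5 F [0.8 2.  0.1]
above t1.8 p [ 453.8 -284.5  100.3] gap 85.1 F [-0.9 -0.1 -0. ]
False
down t3.0 p [ 454.6 -283.1   -1.5] gap 85.2 F [ 0.5  0.7 -0.3]
clamped t3.3 p [ 454.5 -283.2   -0.8] gap 66.2 F [-4.2  2.5 21.5]
up t4.2 p [ 453.7 -282.8  129.2] gap 65.3 F [-0.8 -0.6 -0.2]
```

```bash
cat > place.py <<'E'
from h import *
PX,PY=436.5,-61.0
def place(zb):  # zb expected TCP z of seat
    R=read_state()["tool_rot"]; R=Rdown(np.arctan2(R[1,0],R[0,0]))
    movep([PX,PY,zb+85],R); s=st("over")
    movel([PX,PY,zb+45],max_speed=120); st("tip")
    hit=movel([PX,PY,zb-3],max_speed=60,guard=10); s=st(f"hit {hit}")
    return s
E
python3 - <<'E'
from place import *
s=place(12)
if s["eef_pos"][2]<17:
    open_gripper(); st("open")
    movel([PX,PY,130],max_speed=200)
E
```

```text
over t5.0 p [436.7 -61.8  96.7] gap 65.7 F [ 0.  -0.2 -0.7]
tip t5.5 p [437.6 -61.3  56.3] gap 66.0 F [ 5.   5.7 -5. ]
hit True t6.3 p [438.2 -61.5  11.2] gap 65.5 F [ 1.4 -2.6  6.1]
open t6.6 p [437.4 -60.5  11.2] gap 85.6 F [-0.4 -0.  -0.1]
```

```bash
cat >> place.py <<'E'
def pick(nm,z=0):
    c=camera("top"); d=collar(nm,c); print(nm,d); _,x,y,r=d[0]; y-=1
    R=best([x,y,120],Rdown(0))
    movep([x,y,100],R); movel([x,y,z],max_speed=110,guard=15); st("down")
    clamp(); st("clamped"); movel([x,y,140],max_speed=200); return st("up")
E
python3 - <<'E'
from place import *
s=pick("medium")
if s["finger_gap"]>50:
    s=place(31)
    if s["eef_pos"][2]<36:
        open_gripper(); movel([PX,PY,140],max_speed=200); st()
        c=camera("side"); cv2.imwrite("pics/side1.png",c["image"]); c=camera("top"); cv2.imwrite("pics/top1.png",c["image"])
E
```

```text
medium [(0.18364715576171875, 413.5238952636719, -391.1747741699219, 29.81635284423828)]
down t9.7 p [ 413.8 -392.4    0.6] gap 85.6 F [-0.6 -0.1  0.4]
clamped t10.1 p [ 413.8 -392.5    1.3] gap 57.9 F [-4.1  3.5 21.5]
up t11.0 p [ 413.  -391.9  139. ] gap 57.6 F [ 0.4  0.4 -0.6]
over t12.2 p [436.7 -61.9 115.8] gap 57.7 F [ 0.4  1.1 -1.1]
tip t12.7 p [436.5 -61.3  76.1] gap 57.6 F [-0.1 -0.8 -0.4]
hit True t13.4 p [437.1 -60.5  30.7] gap 57.7 F [ 2.4 -0.  -0.8]
 t14.5 p [436.1 -61.2 139.4] gap 85.5 F [ 0.1 -0.4 -0. ]
```

View pics/side1.png

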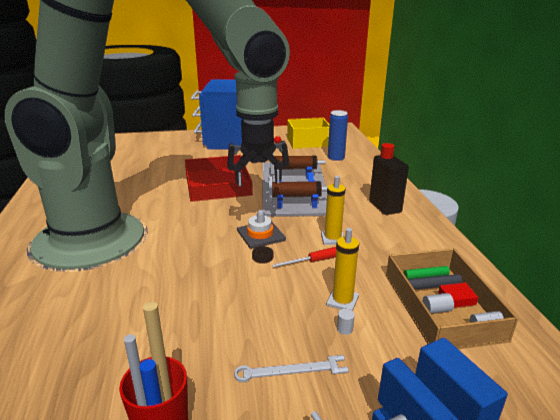

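The side view shows the orange and aluminium rings flat on the post at (261,230). The black ring is at (263,255).

```bash
python3 - <<'E'
from place import *
R=read_state()["tool_rot"]; movel([PX,PY-150,200],max_speed=250)
s=pick("small",2)
if s["finger_gap"]>43:
    s=place(50)
    if s["eef_pos"][2]<56:
        open_gripper(); movel([PX,PY,180],max_speed=200); st()
E
```

```text
small [(1.5750865936279297, 430.3175354003906, -158.48951721191406, 24.42491340637207)]
down t17.0 p [ 430.6 -159.7    2.5] gap 85.2 F [ 0.1 -0.8  0. ]
clamped t17.5 p [ 430.5 -159.7    2.6] gap 48.9 F [-3.6  0.9 14.8]
up t18.3 p [ 429.9 -159.4  139.2] gap 48.7 F [-0.4  0.2 -1.2]
over t18.8 p [435.9 -60.1 134. ] gap 48.7 F [ 0.4 -0.2 -0.3]
tip t19.3 p [436.4 -61.4  94.9] gap 48.8 F [ 0.  -0.6 -0.2]
hit True t20.0 p [437.6 -60.2  50.1] gap 48.8 F [ 1.9 -0.8 -2.2]
 t21.2 p [436.1 -61.1 179.2] gap 85.5 F [ 0.4 -0.9  0.3]
```

```bash
python3 - <<'E'
from h import *
c=camera("top"); cv2.imwrite("pics/top2.png",cv2.resize(c["image"][110:310,90:490],(800,400)))
W=cloud(c); Z=W[...,2]
m=(Z>5)&(Z<20)&(W[...,0]>440)&(W[...,0]<720)&(W[...,1]>-20)&(W[...,1]<420)
P=W[m][:,:2].astype(np.float32); print("plate",cv2.minAreaRect(P))
a=-.138; u=np.array([np.cos(a),np.sin(a)]); n=np.array([-u[1],u[0]])
for nm,l in (("wa",(562,75.8)),("wb",(590,273.7))):
    d=W[...,:2]-np.array(l); t=d@u; s=d@n
    m=(np.abs(s)<40)&(np.abs(t)<130)&(Z>50)
    for lo in range(-96,126,8):
        k=m&(t>=lo)&(t<lo+8)
        if k.sum(): print(nm,lo,k.sum(),"s %.0f %.0f"%(s[k].min(),s[k].max()),"z %.0f"%Z[k].max(), "bgr",np.median(c["image"][k],0))
E
```

```text
plate ((575.5548095703125, 204.14120483398438), (420.825927734375, 269.764892578125), 88.85440826416016)
wa -88 36 s -12 29 z 93 bgr [56.  55.5 57.5]
wa -80 46 s -10 29 z 96 bgr [118.  116.5 118.5]
wa -72 29 s -8 28 z 91 bgr [64. 65. 72.]
wa -64 28 s -5 27 z 86 bgr [12.  23.5 47.5]
wa -56 33 s -0 32 z 88 bgr [16. 27. 51.]
wa -48 33 s 0 34 z 87 bgr [17. 30. 51.]
wa -40 18 s 4 19 z 86 bgr [14.  28.  56.5]
wa -32 17 s 5 21 z 86 bgr [14. 27. 53.]
wa -24 17 s 4 22 z 86 bgr [13. 26. 53.]
wa -16 18 s 4 21 z 84 bgr [15.  27.  53.5]
wa -8 20 s 3 22 z 84 bgr [15.  28.5 52.5]
wa 0 18 s 4 20 z 87 bgr [16. 29. 55.]
wa 8 17 s 5 22 z 85 bgr [15. 29. 58.]
wa 16 17 s 6 23 z 86 bgr [19. 28. 53.]
wa 24 15 s 7 21 z 84 bgr [21. 30. 52.]
wa 32 18 s 1 22 z 85 bgr [19.  29.  53.5]
wa 40 42 s -16 35 z 86 bgr [22.5 35.5 57. ]
wa 48 60 s -30 33 z 85 bgr [18.  30.  47.5]
wa 56 56 s -30 34 z 87 bgr [19.  19.5 24.5]
wa 64 24 s -20 20 z 86 bgr [32.5 34.5 43. ]
wa 72 11 s -4 6 z 70 bgr [96. 95. 99.]
wa 80 14 s -4 8 z 71 bgr [111.5 110.5 114.5]
wa 88 13 s -3 5 z 70 bgr [111. 117. 121.]
wa 96 1 s -0 -0 z 68 bgr [108.
[... 288 characters left out ...]
 z 86 bgr [16. 32. 60.]
wb -24 52 s -21 19 z 87 bgr [16.5 33.  63. ]
wb -16 50 s -20 22 z 87 bgr [16.  32.  62.5]
wb -8 53 s -20 18 z 86 bgr [18. 33. 63.]
wb 0 49 s -20 23 z 87 bgr [15. 32. 61.]
wb 8 48 s -19 18 z 86 bgr [16.  31.  62.5]
wb 16 54 s -21 21 z 89 bgr [16. 32. 63.]
wb 24 46 s -19 17 z 86 bgr [16.  31.  61.5]
wb 32 51 s -21 21 z 86 bgr [17. 31. 61.]
wb 40 59 s -30 31 z 88 bgr [17. 33. 59.]
wb 48 72 s -30 34 z 88 bgr [19.  32.  52.5]
wb 56 54 s -27 31 z 86 bgr [18. 29. 50.]
wb 64 53 s -21 19 z 90 bgr [19. 20. 24.]
wb 72 17 s -19 15 z 86 bgr [39. 39. 49.]
wb 80 13 s -5 6 z 69 bgr [ 96.  96. 102.]
wb 88 13 s -5 6 z 68 bgr [109. 109. 114.]
wb 96 12 s -3 6 z 69 bgr [113.5 113.  117. ]
```

View pics/top2.png

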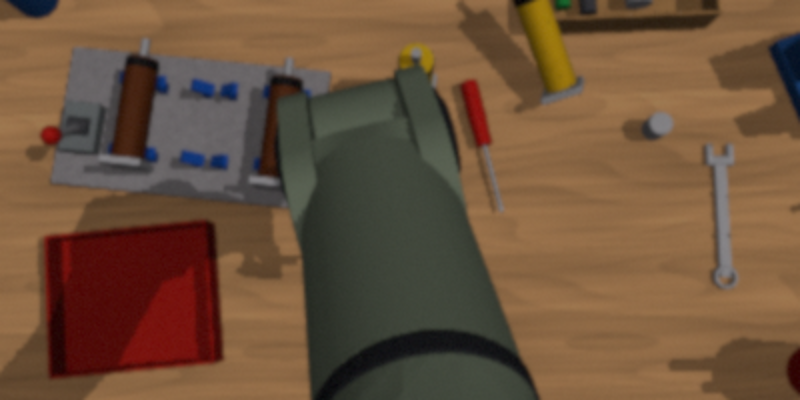

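The top view shows damper_b tipped over near the wooden box, with its foot at crop (560,92). The other parts are undisturbed, so I'm checking this in the side view.

```bash
python3 - <<'E'
from h import *
c=camera("side"); cv2.imwrite("pics/side2.png",c["image"])
c=camera("top"); cv2.imwrite("pics/top3.png",c["image"]); st()
E
```

```text
t21.4 p [435.9 -60.9 178.9] gap 85.1 F [-0.8  0.4 -0. ]
```

View pics/side2.png

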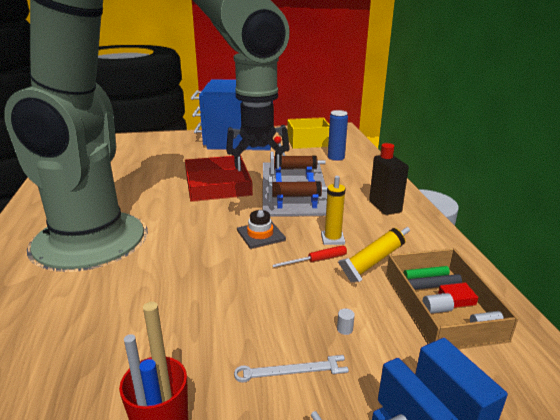

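View pics/top3.png

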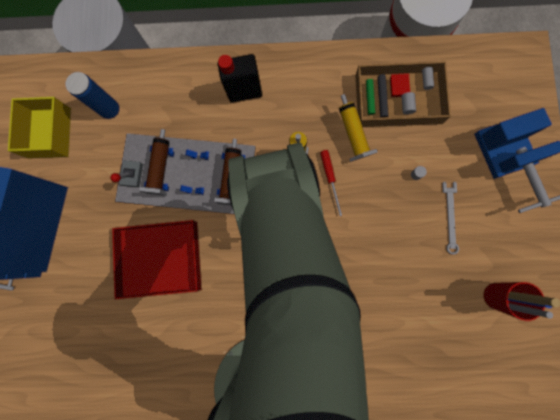

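```bash
cat > worn.py <<'E'
from h import *
A=-.138; U=np.array([np.cos(A),np.sin(A)]); N=np.array([-U[1],U[0]])
TC=np.array([341.6,280.8]); tb=np.radians(3.81); TX=np.array([np.cos(tb),np.sin(tb)]); TY=np.array([-TX[1],TX[0]])
def grab(x,y,z=39):
    R=best([x,y,150],Rdown(A+np.pi/2)); movep([x,y,150],R); movel([x,y,z],max_speed=150,guard=15); st("down"); clamp(); st("clamp"); movel([x,y,190],max_speed=200); return st("up"),R
def totray(R0,offx,zend=9):
    # rod dir in tool frame
    rod=np.array([U[0],U[1],0]); rt=R0.T@rod; q0=read_state()["qpos"]; o=[]
    for sg in (1,-1):
        ry=sg*np.r_[TY,0]; xz=np.array([0,0,-1.])
        # tool y = +-rod
        ydir=ry*np.sign(rt[1]); xdir=np.cross(ydir,xz); R=np.stack([xdir,ydir,xz],1)
        mid=TC+TX*offx-14*sg*TY; p=np.r_[mid,190]
        q=inverse_kinematics(p,R)
        if q is not None: o.append((np.abs(q-q0).max(),sg,R,mid))
    _,sg,R,mid=min(o,key=lambda t:t[0]); print("sg",sg,_)
    movep(np.r_[mid,190],R); st("over tray"); hit=movel(np.r_[mid,45],max_speed=150,guard=15)
    hit=hit or movel(np.r_[mid,zend],max_speed=50,guard=8); s=st(f"hit {hit}"); return R,mid
E
python3 - <<'E'
from worn import *
p=np.array([590,273.7])+1*U
s,R=grab(*p)
c=camera("side"); cv2.imwrite("pics/side3.png",c["image"])
if s["finger_gap"]>35: totray(R,33)
E
```

```text
down t23.7 p [591.4 273.8  39.9] gap 85.4 F [0.  0.  0.7]
clamp t24.1 p [591.7 276.2  40.6] gap 42.7 F [1.  9.9 8. ]
up t25.0 p [590.5 273.  188.6] gap 42.5 F [-0.8  0.4 -5.6]
sg 1 1.2739910059877524
over tray t26.3 p [376.  269.1 189.9] gap 42.7 F [ 0.3  0.6 -4. ]
hit True t28.1 p [375.2 269.4   8.6] gap 42.5 F [0.3 0.1 7.7]
```

```bash
python3 - <<'E'
from h import *
c=camera("side"); cv2.imwrite("pics/side4.png",cv2.resize(c["image"][80:290,130:410],(800,600)))
E
```

```text
(no output)
```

View pics/side4.png

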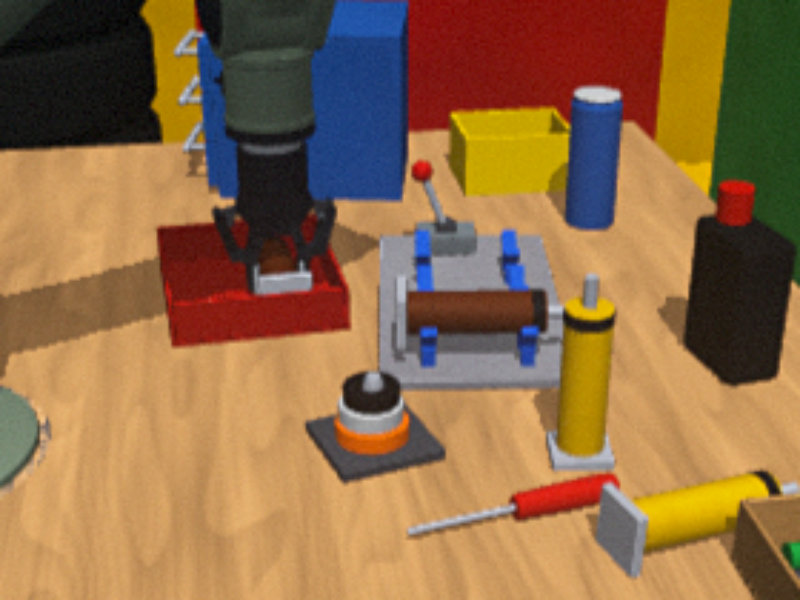

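The worn damper sits on the tray floor between the fingers, and all three collars are stacked. Next I release it and push it towards the far wall.

```bash
python3 - <<'E'
from worn import *
open_gripper(); s=st("open"); p=s["eef_pos"]; movel([p[0],p[1],110],max_speed=200); clamp()
mid=TC-14*TY
b=mid-TX*14; movel([*b,110],max_speed=200); 
movel([*b,18],max_speed=150,guard=10); st("in")
e=mid+TX*22; h=movel([*e,18],max_speed=60,guard=20); st(f"push {h}")
e=e-TX*8; movel([*e,18],max_speed=100); movel([*e,190],max_speed=200); open_gripper(); st()
p=np.array([562,75.8])-6*U
s,R=grab(*p)
c=camera("top"); cv2.imwrite("pics/top5.png",c["image"])
if s["finger_gap"]>35: totray(R,-31)
st()
E
```

```text
open t28.7 p [374.9 269.    8.3] gap 85.3 F [ 0.7 -0.3 -0.2]
in t31.3 p [328.8 266.1  18.3] gap -0.2 F [ 0.4 -0.2 -0.7]
push False t32.0 p [364.5 268.2  18.1] gap 0.5 F [-0.6 -0.3  0.8]
 t34.0 p [356.5 267.7 190. ] gap 85.3 F [-0.3  0.7  0.2]
down t36.0 p [556.4  77.   39.8] gap 85.7 F [ 0.1 -0.8  1.1]
clamp t36.5 p [556.9  79.1  40.3] gap 42.4 F [-2.7 10.2 12.8]
up t37.4 p [555.4  76.2 188.9] gap 42.4 F [-0.   0.3 -5.1]
sg 1 0.9362478305436364
over tray t38.6 p [312.3 264.5 189.8] gap 42.3 F [-0.1 -0.5 -5. ]
hit True t40.5 p [311.4 265.2   8.5] gap 42.7 F [ 1.1 -0.6  8.2]
 t40.5 p [311.4 265.2   8.5] gap 42.7 F [ 1.1 -0.6  8.2]
```

View pics/top5.png

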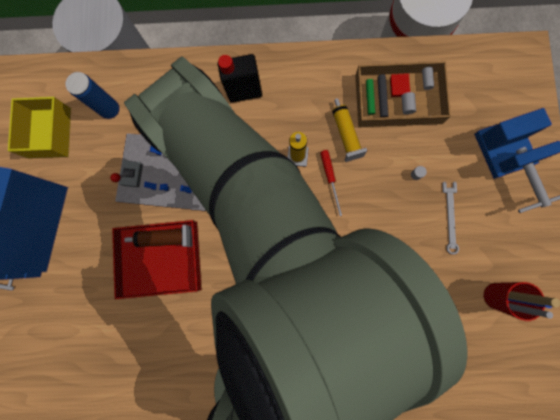

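The first worn damper lies against the tray's far wall at (160,238). Damper_b now lies with its tube centre near (347,132).

```bash
python3 - <<'E'
from worn import *
open_gripper(); s=st("open"); p=s["eef_pos"]; movel([p[0],p[1],200],max_speed=200); st()
c=camera("top"); cv2.imwrite("pics/top6.png",c["image"])
W=cloud(c); Z=W[...,2]; H,S,V=masks(c["image"])
m=(H>18)&(H<34)&(S>170)&(V>70)&(Z>15)&(W[...,0]>500)&(W[...,0]<760)&(W[...,1]>-400)&(W[...,1]<-30)
for b,s,ce in blobs(m,80):
    Q=W[b]; f=cv2.fitLine(Q[:,:2].astype(np.float32),cv2.DIST_L2,0,.01,.01).ravel(); t=(Q[:,:2]-f[2:])@f[:2]
    print(s.tolist(),f.round(3),np.percentile(t,[1,99]).round(1),np.nanpercentile(Z[b],[2,50,98]).round(1))
    for lo in range(-70,70,20):
        k=(t>=lo)&(t<lo+20)
        if k.sum()>5: print(lo,"z",np.percentile(Q[k,2],[90]).round(1),Q[k].mean(0).round(1))
c=camera("side"); cv2.imwrite("pics/side6.png",cv2.resize(c["image"][80:290,130:410],(800,600)))
E
```

```text
open t41.0 p [311.4 264.9   8.2] gap 85.6 F [ 1.4  0.5 -1.2]
 t42.1 p [311.1 264.6 199.2] gap 85.0 F [-0.1 -0.5 -0.6]
[334, 109, 27, 43, 659] [ 9.69000e-01  2.48000e-01  6.79585e+02 -2.41745e+02] [-58.8  59.1] [27.7 43.5 49.9]
-70 z [49.6] [ 626.3 -255.9   45. ]
-50 z [48.8] [ 640.8 -251.8   43.6]
-30 z [48.6] [ 660.1 -246.5   42.8]
-10 z [47.7] [ 679.5 -241.2   42.2]
10 z [46.4] [ 699.2 -237.    41.1]
30 z [45.9] [ 718.3 -231.7   40.5]
50 z [45.] [ 733.4 -228.5   40.3]
[289, 132, 18, 17, 195] [ 8.50000e-02  9.96000e-01  6.19491e+02 -1.05281e+02] [-19.8  19.8] [146.7 150.2 153.6]
-30 z [151.6] [ 619.3 -120.1  149.9]
-10 z [152.4] [ 617.3 -105.6  150.5]
10 z [152.6] [623.3 -90.6 150.2]
```

View pics/top6.png

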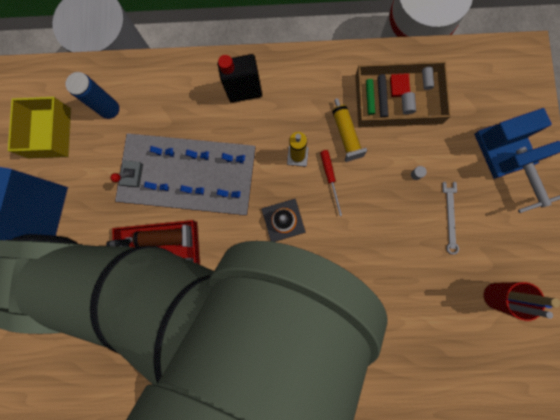

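View pics/side6.png

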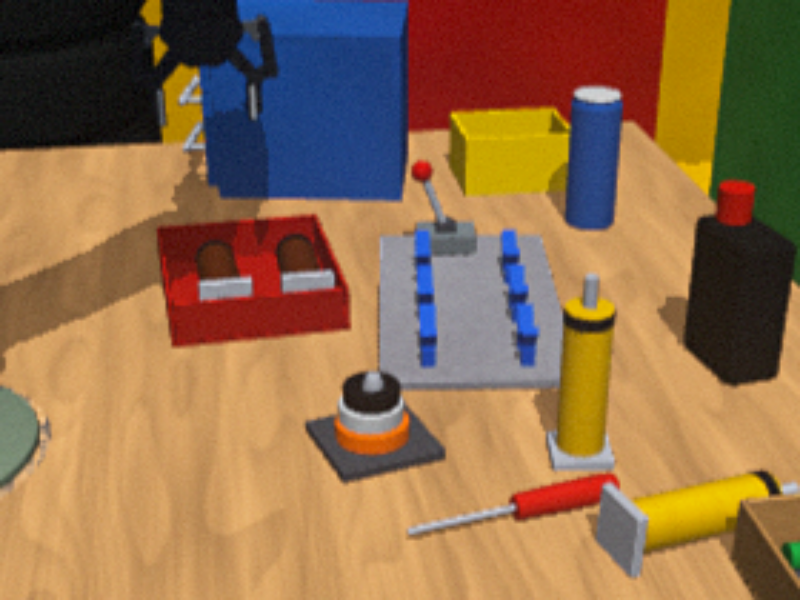

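```bash
python3 - <<'E'
from worn import *
c=camera("top"); W=cloud(c); Z=W[...,2]; H,S,V=masks(c["image"])
for p in [(357,122),(357,128),(361,68),(445,126)]: print(p,ray(c,*p,50).round(0),W[p[1],p[0]].round(0))
l1=np.array([575.8,174.7])
k=(H>105)&(H<125)&(S>140)&(Z>10)&(Z<75)&(W[...,0]>490)&(W[...,0]<690)&(W[...,1]>0)&(W[...,1]<330)
pts=[]
for b,s,ce in blobs(k,10):
    Q=W[b]; d=Q[:,:2]-l1; print(s[4],"t",np.percentile(d@U,[4,96]).round(1),"s",np.percentile(d@N,[4,96]).round(1),"z",np.percentile(Q[:,2],[5,95]).round(0))
# damper b extents
a=np.array([679.6,-241.7]); u=np.array([.969,.248]); n=np.array([-u[1],u[0]]); d=W[...,:2]-a; t=d@u; s=d@n; m=(np.abs(s)<35)&(np.abs(t)<130)&(Z>10)
for lo in range(-96,130,6):
    q=m&(t>=lo)&(t<lo+6)
    if q.sum(): print(lo,q.sum(),"s %.0f %.0f"%tuple(np.percentile(s[q],[5,95])),"z %.0f %.0f"%(Z[q].min(),Z[q].max()),np.median(c["image"][q],0))
E
```

```text
(357, 122) [ 698. -270.] [ 716. -279.    2.]
(357, 128) [ 681. -269.] [ 698. -278.    3.]
(361, 68) [ 854. -290.] [ 854. -290.   50.]
(445, 126) [ 677. -506.] [ 694. -526.    2.]
62 t [42.7 56.7] s [109.2 129.2] z [38. 57.]
49 t [42.7 57.2] s [71.8 93.3] z [28. 57.]
62 t [42.8 57.4] s [ 9.4 31.1] z [36. 58.]
42 t [42.4 56.4] s [-27.2  -6.4] z [38. 57.]
54 t [43.  56.3] s [-89.9 -69.1] z [39. 58.]
47 t [42.5 57. ] s [-126.8 -105.6] z [37. 58.]
62 t [-55.9 -42.8] s [109.3 131. ] z [38. 57.]
40 t [-56.5 -43.6] s [69.2 93.9] z [38. 59.]
60 t [-56.6 -43. ] s [ 9.2 29.9] z [38. 57.]
41 t [-57.4 -43.6] s [-28.1  -6.1] z [39. 57.]
59 t [-56.5 -42.8] s [-91.1 -68. ] z [39. 58.]
39 t [-55.5 -44. ] s [-127.3 -105. ] z [39. 59.]
-84 4 s -19 18 z 10 27 [60.5 76.5 96. ]
-78 115 s -29 23 z 11 59 [59. 64. 69.]
-72 47 s -28 24 z 25 60 [119. 119. 123.]
-66 20 s -18 14 z 35 52 [ 84.  111.5 128.5]
-60 35 s -20 17 z 29 52 [ 17. 108. 139.]
-54 34 s -21 16 z 26 52 [ 12. 106. 139.]
-48 32 s -20 16 z 30 52 [ 13. 107. 139.]
-42 37 s -20 17 z 27 50 [ 12. 107. 140.]
-36 31 s -21 17 z 27 51 [ 13. 104. 135.]
-30 
[... 180 characters left out ...]
25 49 [ 13.5 107.  140.5]
0 33 s -18 17 z 24 50 [ 13. 109. 144.]
6 34 s -20 17 z 28 47 [ 13.  107.  140.5]
12 31 s -20 17 z 25 50 [ 12. 103. 136.]
18 34 s -19 17 z 26 50 [ 13.  110.5 144.5]
24 32 s -19 17 z 26 50 [ 13.  107.5 141. ]
30 34 s -21 17 z 27 48 [ 11. 107. 140.]
36 31 s -20 17 z 26 46 [ 13. 103. 135.]
42 33 s -19 17 z 29 47 [ 12. 108. 142.]
48 32 s -20 17 z 26 49 [ 13.  105.  137.5]
54 32 s -20 17 z 25 47 [ 13.  87. 115.]
60 36 s -20 18 z 25 47 [15.  37.  49.5]
66 27 s -16 18 z 23 47 [18. 35. 45.]
72 6 s -18 14 z 29 44 [26. 64. 84.]
78 9 s -8 3 z 23 30 [ 79.  93. 107.]
84 7 s -6 1 z 25 30 [104. 109. 111.]
90 11 s -8 3 z 22 28 [104. 110. 117.]
96 6 s -8 2 z 19 25 [102.5 109.5 116. ]
```

```bash
cat > yl.py <<'E'
from worn import *
def findlying(c=None):
    c=c or camera("top"); W=cloud(c); Z=W[...,2]; H,S,V=masks(c["image"])
    m=(H>18)&(H<34)&(S>170)&(V>70)&(Z>15)&(Z<120)&(W[...,0]>450)&(W[...,0]<760)&(W[...,1]>-420)&(W[...,1]<330)
    out=[]
    for b,s,ce in blobs(m,300):
        Q=W[b]; f=cv2.fitLine(Q[:,:2].astype(np.float32),cv2.DIST_L2,0,.01,.01).ravel(); a,u=f[2:],f[:2]
        k=np.isfinite(Z); 
        def ext(a,u):
            n=np.array([-u[1],u[0]]); d=W[...,:2]-a; t=d@u; s_=d@n; base=np.nanpercentile(Q[:,2],98)
            g=(np.abs(s_)<32)&(np.abs(t)<125)&(Z>base-32)
            return t,s_,g,n
        t,s_,g,n=ext(a,u)
        # rod: narrow far end
        if ((t>80)&g&(np.abs(s_)<12)).sum() < ((t<-80)&g&(np.abs(s_)<12)).sum(): u=-u; t,s_,g,n=ext(a,u)
        tube=g&(np.abs(t)<40); smid=(np.nanpercentile(s_[tube],3)+np.nanpercentile(s_[tube],97))/2 if 0 else np.nanmean([np.nanpercentile(Q[:,:2]@n-a@n,3),np.nanpercentile(Q[:,:2]@n-a@n,97)])
        rod=g&(np.abs(s_)<14); tip=np.nanpercentile(t[rod&(t>70)],98); foot=np.nanpercentile(t[g&(t<-55)],3)
        mid=(tip-103+foot+75)/2
        out.append(dict(mid=(a+u*mid+n*smid).round(1),u=u.round(3),tip=tip.round(1),foot=foot.round(1),ztop=np.nanpercentile(Q[:,2],95).round(1)))
    return out
E
python3 - <<'E'
from yl import *
print(findlying())
u=np.array([.969,.248]); mid=np.array([678.,-243.7]); g=mid-42*u; ang=np.arctan2(u[1],u[0])
st()
R=best([*g,150],Rdown(ang+np.pi/2)); movep([*g,150],R); movel([*g,5],max_speed=150,guard=12); s=st("down"); 
E
```

```text
[{'mid': array([ 677.6, -244.1]), 'u': array([0.969, 0.249], dtype=float32), 'tip': np.float64(100.5), 'foot': np.float64(-77.6), 'ztop': np.float64(49.4)}]
 t42.3 p [311.  264.9 199.4] gap 84.9 F [-0.4  0.2  0.5]
down t45.1 p [ 637.7 -253.7   75.2] gap 85.4 F [ 0.2  1.2 10.5]
```

```bash
python3 - <<'E'
from h import *
c=camera("side"); cv2.imwrite("pics/side7.png",cv2.resize(c["image"][140:350,230:510],(800,600)))
E
```

```text
(no output)
```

View pics/side7.png

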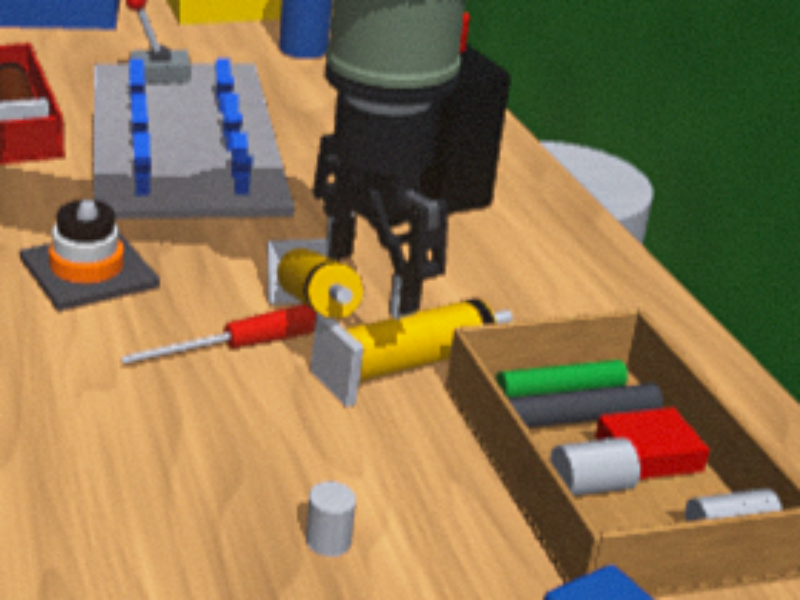

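Damper_a has toppled towards -y, most likely struck by my transfer at about 170 mm height. I need to see how it lies before moving.

```bash
python3 - <<'E'
from h import *
c=camera("top"); cv2.imwrite("pics/top8.png",cv2.resize(c["image"][90:240,230:430],(800,600)))
c=camera("side"); cv2.imwrite("pics/side8.png",cv2.resize(c["image"][140:350,230:510],(800,600)));st()
E
```

```text
t45.2 p [ 637.7 -253.4   76.2] gap 85.6 F [0.5 1.3 7. ]
```

View pics/top8.png

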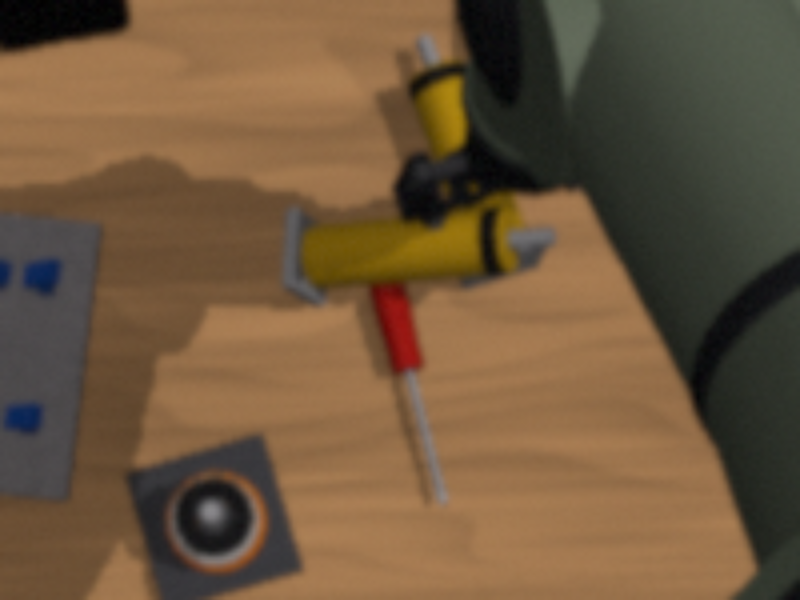

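View pics/side8.png

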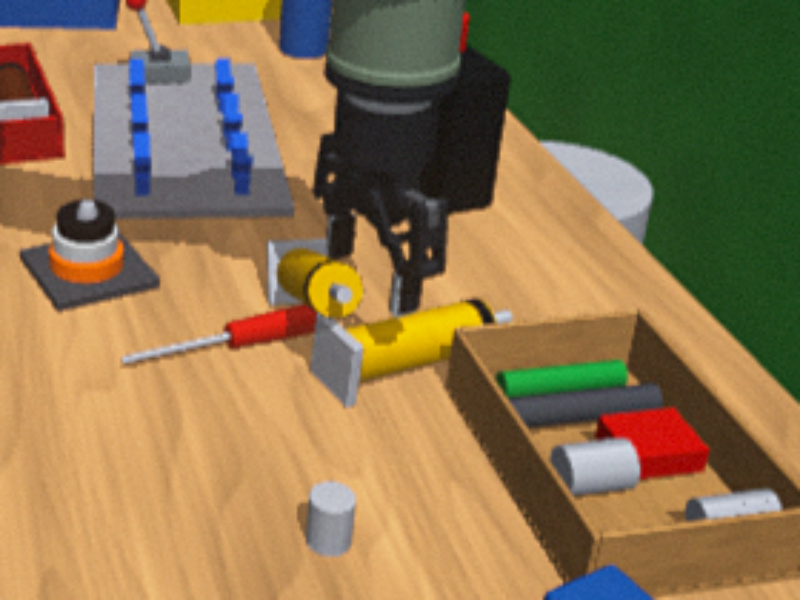

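```bash
python3 - <<'E'
from yl import *
s=read_state(); p=s["eef_pos"]; movel([p[0],p[1],260],max_speed=200); st("up")
# back off over clear area: raise and go to y=-450? keep high
movel([470,-400,300],max_speed=300); st()
c=camera("top"); cv2.imwrite("pics/top9.png",cv2.resize(c["image"][90:240,230:430],(800,600)))
W=cloud(c); Z=W[...,2]; H,S,V=masks(c["image"])
m=(H>18)&(H<34)&(S>170)&(V>70)&(Z>15)&(Z<150)&(W[...,0]>500)&(W[...,0]<790)&(W[...,1]>-400)&(W[...,1]<0)
for b,s,ce in blobs(m,80):
    Q=W[b]; f=cv2.fitLine(Q[:,:2].astype(np.float32),cv2.DIST_L2,0,.01,.01).ravel(); t=(Q[:,:2]-f[2:])@f[:2]
    print(s.tolist(),f.round(3),np.percentile(t,[1,99]).round(1),np.nanpercentile(Z[b],[2,50,98]).round(1))
    for lo in range(-70,70,20):
        k=(t>=lo)&(t<lo+20)
        if k.sum()>5: print(lo,"z",np.percentile(Q[k,2],[90]).round(1),Q[k].mean(0).round(1))
m=((H<5)|(H>174))&(S>180)&(V>60)&(W[...,0]>500)&(W[...,0]<700)&(W[...,1]>-260)&(W[...,1]<-120)
print("handle",np.nanpercentile(W[m],[3,50,97],axis=0).round(0))
c=camera("side"); cv2.imwrite("pics/side9.png",cv2.resize(c["image"][140:350,230:510],(800,600)))
E
```

```text
up t46.3 p [ 637.1 -253.5  258.6] gap 85.5 F [-0.3  0.2 -0.3]
 t47.2 p [ 470.6 -399.   299.6] gap 85.3 F [-0.9 -0.2  0.2]
[306, 109, 55, 53, 1217] [ 8.05000e-01 -5.93000e-01  6.43727e+02 -2.11682e+02] [-78.1  92. ] [ 32.5  55.7 103.4]
-70 z [70.7] [ 609.8 -158.4   62. ]
-50 z [88.9] [ 609.1 -191.4   77.3]
-30 z [102.2] [ 610.8 -220.9   91.6]
-10 z [109.3] [ 617.6 -242.2   98.7]
10 z [84.6] [ 649.  -243.    47.7]
30 z [48.5] [ 669.5 -244.6   43. ]
50 z [46.9] [ 699.2 -237.5   41.9]
handle [[ 542. -200.   19.]
 [ 570. -190.   24.]
 [ 595. -177.   29.]]
```

View pics/top9.png

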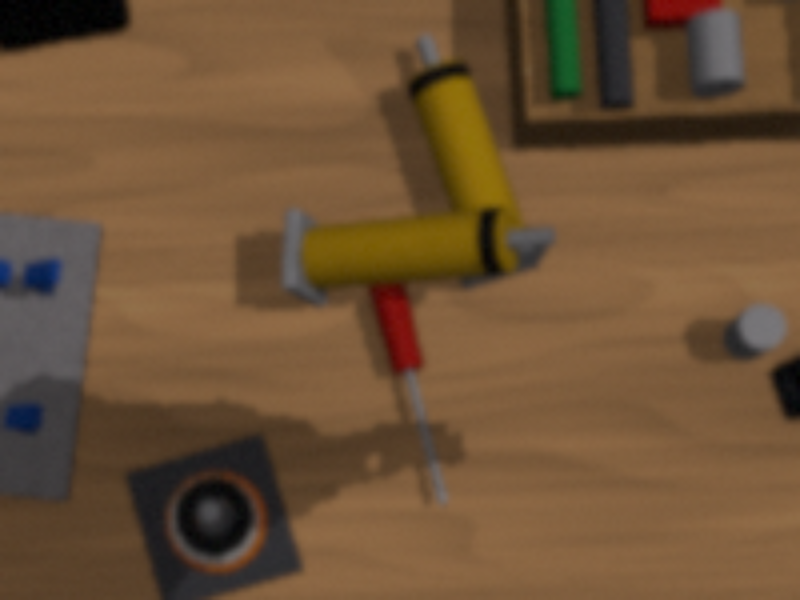

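View pics/side9.png

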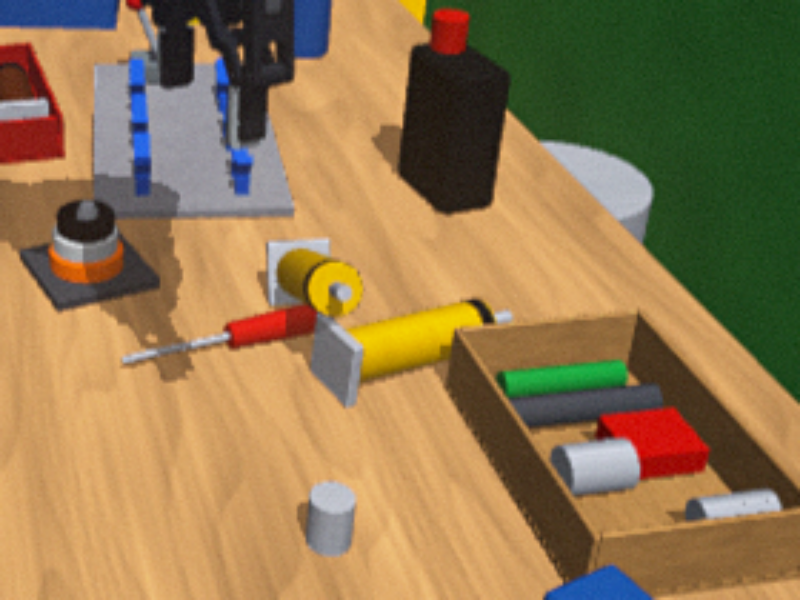

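```bash
python3 - <<'E'
from yl import *
for n in("top","side"):
    c=camera(n); W=cloud(c); Z=W[...,2]; H,S,V=masks(c["image"])
    m=(H>18)&(H<34)&(S>170)&(V>60)&(Z>15)&(Z<150)&(W[...,0]>560)&(W[...,0]<650)&(W[...,1]>-270)&(W[...,1]<-90)
    for y in range(-250,-110,10):
        k=m&(W[...,1]>y)&(W[...,1]<=y+10)
        if k.sum()>8: print(n,y+5,k.sum(),"x",np.percentile(W[k][:,0],[3,97]).round(0),"z",np.percentile(W[k][:,2],[5,95]).round(0))
    k=(Z>5)&(S<60)&(V>70)&(W[...,0]>570)&(W[...,0]<670)&(W[...,1]>-150)&(W[...,1]<-80); print("foot",np.nanpercentile(W[k],[3,50,97],axis=0).round(0))
    k=(Z>70)&(S<60)&(V>70)&(W[...,0]>570)&(W[...,0]<670)&(W[...,1]>-300)&(W[...,1]<-230); print("rod",np.nanpercentile(W[k],[3,50,97],axis=0).round(0) if k.any() else None)
E
```

```text
top -245 29 x [596. 648.] z [ 44. 109.]
top -235 58 x [589. 650.] z [ 38. 104.]
top -225 66 x [590. 629.] z [ 83. 100.]
top -215 61 x [590. 627.] z [79. 96.]
top -205 67 x [591. 630.] z [73. 91.]
top -195 61 x [593. 629.] z [68. 86.]
top -185 58 x [593. 631.] z [67. 81.]
top -175 62 x [594. 634.] z [60. 75.]
top -165 56 x [595. 631.] z [55. 71.]
top -155 60 x [595. 634.] z [50. 67.]
top -145 60 x [596. 633.] z [43. 61.]
top -135 52 x [599. 634.] z [44. 56.]
top -125 10 x [602. 627.] z [46. 52.]
foot [[ 592. -136.   22.]
 [ 613. -120.   52.]
 [ 643. -114.   56.]]
rod [[ 602. -281.   95.]
 [ 606. -270.  102.]
 [ 611. -260.  108.]]
side -245 36 x [592. 647.] z [ 44. 107.]
side -235 12 x [589. 602.] z [70. 99.]
side -225 19 x [589. 605.] z [61. 96.]
side -215 17 x [590. 612.] z [65. 93.]
side -205 17 x [591. 607.] z [55. 87.]
side -195 18 x [592. 613.] z [53. 82.]
side -185 16 x [593. 615.] z [48. 79.]
side -175 15 x [593. 609.] z [42. 71.]
side -165 16 x [594. 617.] z [38. 67.]
side -155 15 x [595. 613.] z [33. 62.]
side -145 9 x [595. 611.] z [39. 58.]
side -135 10 x [597. 619.] z [35. 54.]
foot [[ 591. -143.    7.]
 [ 600. -126.   44.]
 [ 643. -116.   52.]]
rod [[ 601. -286.   96.]
 [ 604. -282.  101.]
 [ 610. -264.  106.]]
```

```bash
cat >> yl.py <<'E'
LC={i:np.array([575.8,174.7])+1.2*N+100*(i-1)*N for i in range(3)}
def pathmin(q1,rod_t=None,off=18,n=40):
    "min heights along joint interpolation: TCP/damper ends; print TCP path"
    q0=read_state()["qpos"]; o=[]
    for a in np.linspace(0,1,n+1):
        p,R,pts=fk(q0+a*(np.array(q1)-q0)); zs=[p[2]]
        if rod_t is not None:
            c=p-R[:,2]*off; d=R@rod_t; zs+=[ (c+103*d)[2]-6,(c-75*d)[2]-28]
        o.append((min(zs),*p.round(0)))
    o=np.array(o); print("pathmin",o[:,0].min().round(0),"via",o[n//2,1:]); return o
def tolane(i,rt,along=0,off=18,zh=230,hover_only=False):
    """rt: rod dir in tool frame (±y)"""
    q0=read_state()["qpos"]; o=[]
    for sg in (1,-1):
        ydir=sg*np.r_[U,0]*np.sign(rt[1]); z=np.array([0,0,-1.]); R=np.stack([np.cross(ydir,z),ydir,z],1)
        p=LC[i]+sg*U*along; q=inverse_kinematics([*p,zh],R)
        if q is not None: o.append((np.abs(q-q0).max(),sg,R,p,q))
    m,sg,R,p,q=min(o,key=lambda t:t[0]); print("lane",i,"sg",sg,"dq",m); 
    return sg,R,p,q
E
python3 - <<'E'
from yl import *
mid=np.array([612.3,-190,59.5]); d=np.array([-.063,-.896,.439]); d/=np.linalg.norm(d)
a=-(np.array([0,0,1])-d[2]*d); a/=np.linalg.norm(a); x=np.cross(d,a); R=np.stack([x,np.cross(a,x),a],1)
q=inverse_kinematics(mid+18*a,R); print(q)
R=best(mid-100*a,R); T=mid+18*a; s=mid-110*a; s1=s+[0,0,110]
pathmin(inverse_kinematics(s1,R)); movep(s1,R); st("s1"); movel(s,max_speed=250); 
print(movel(T,max_speed=100,guard=12)); st("at")
E
```

```text
[ 0.0463864   0.81012435 -0.08086765  1.72845469  0.75137713  0.79966056
 -0.66831684]
pathmin 268.0 via [ 548. -279.  275.]
s1 t48.6 p [ 615.4 -143.7  268.4] gap 85.2 F [ 0.  -1.1 -0.8]
False
at t50.6 p [ 612.1 -197.6   43.9] gap 85.7 F [ 0.8 -0.4  0.3]
```

```bash
python3 - <<'E'
from h import *
c=camera("side"); cv2.imwrite("pics/side10.png",cv2.resize(c["image"][140:350,230:510],(800,600)))
E
```

```text
(no output)
```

View pics/side10.png

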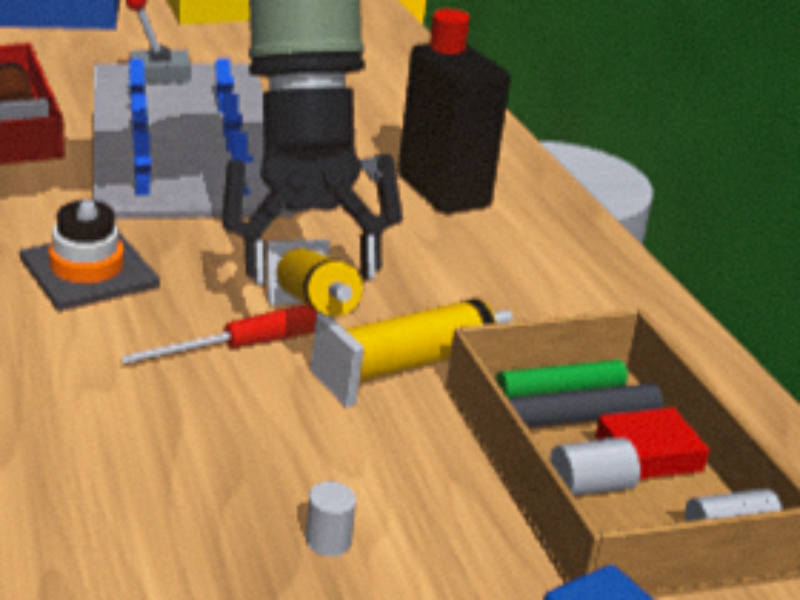

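The fingers straddle damper_a cleanly, clear of the screwdriver. I'm clamping and lifting it.

```bash
python3 - <<'E'
from yl import *
clamp(); st("clamp"); p=read_state()["eef_pos"]
movel([p[0],p[1],240],max_speed=150); s=st("up")
d=np.array([-.063,-.896,.439]); d/=np.linalg.norm(d); rt=s["tool_rot"].T@d; print("rt",rt.round(2))
sg,R,pp,q=tolane(0,rt); o=pathmin(q,np.array([0,np.sign(rt[1]),0]))
print(o[::8].round(0).tolist())
c=camera("side"); cv2.imwrite("pics/side11.png",cv2.resize(c["image"][140:350,230:510],(800,600)))
E
```

```text
clamp t51.1 p [ 612.1 -197.6   43.7] gap 42.4 F [0.3 1.8 4.9]
up t52.6 p [ 611.8 -197.6  239. ] gap 42.5 F [-0.   0.5 -4.7]
rt [ 0. -1. -0.]
lane 0 sg -1 dq 1.6949976004684448
pathmin 194.0 via [594. -57. 227.]
[[194.0, 612.0, -198.0, 239.0], [196.0, 607.0, -141.0, 232.0], [202.0, 599.0, -85.0, 228.0], [209.0, 588.0, -30.0, 226.0], [215.0, 576.0, 24.0, 227.0], [220.0, 562.0, 77.0, 230.0]]
```

View pics/side11.png

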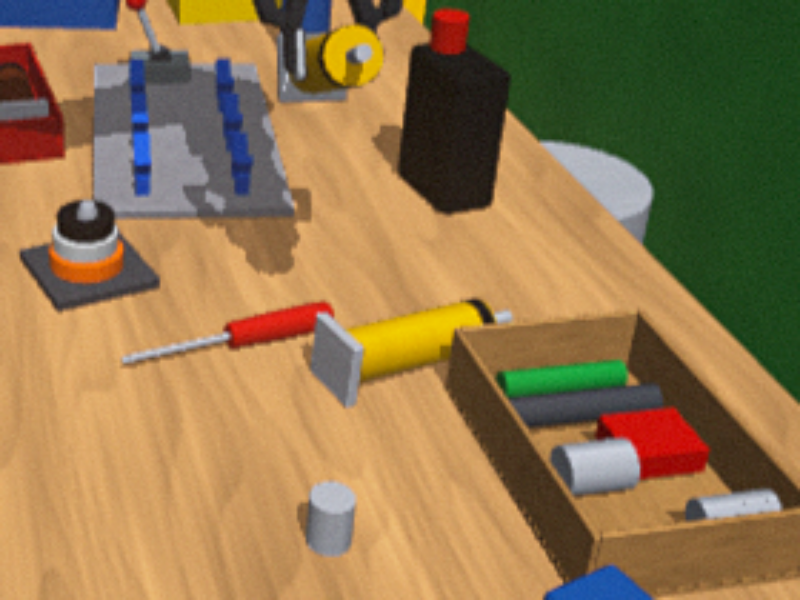

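```bash
cat >> yl.py <<'E'
def lay(i,rt,along=0,off=18):
    sg,R,p,q=tolane(i,rt,along)
    movep([*p,230],R); st("over")
    h=movel([*p,75],max_speed=150,guard=15)
    h=h or movel([*p,62-off-2],max_speed=40,guard=8); s=st(f"seat {h}")
    return s,p
def release(p):
    open_gripper(); s=st("open"); movel([*s["eef_pos"][:2],230],max_speed=200)
E
python3 - <<'E'
from yl import *
s,p=lay(0,np.array([0,-1,0]))
c=camera("side"); cv2.imwrite("pics/side12.png",cv2.resize(c["image"][100:310,200:480],(800,600)))
E
```

```text
lane 0 sg -1 dq 1.694995039824082
over t54.2 p [562.3  76.4 229.8] gap 42.2 F [-0.1 -0.6 -3.1]
seat True t56.0 p [562.1  77.6  47.6] gap 42.1 F [ 2.5  4.8 -1.7]
```

View pics/side12.png

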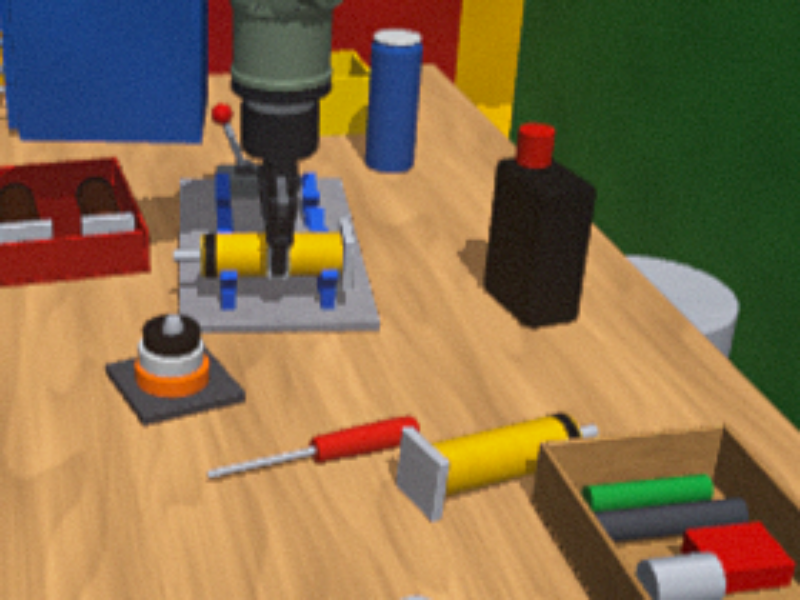

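```bash
python3 - <<'E'
from yl import *
release(None)
c=camera("top"); cv2.imwrite("pics/top13.png",c["image"]); 
for f in findlying(c): print(f)
E
```

```text
open t56.6 p [561.6  76.5  47.9] gap 85.0 F [-0.2  0.1 -0.9]
{'mid': array([ 676.9, -244.6]), 'u': array([0.964, 0.265], dtype=float32), 'tip': np.float64(99.4), 'foot': np.float64(-78.0), 'ztop': np.float64(49.1)}
```

View pics/top13.png

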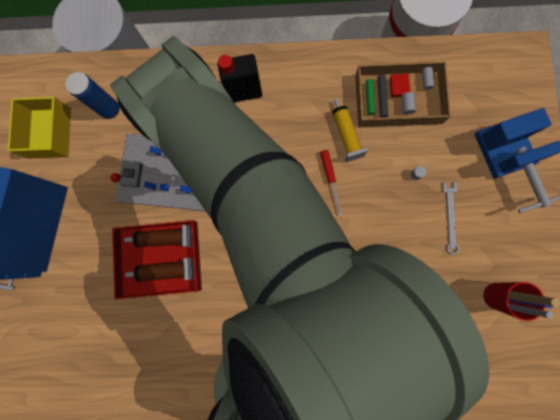

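```bash
python3 - <<'E'
from yl import *
mid=np.array([676.9,-244.6]); u=np.array([.966,.258]); n=np.array([-u[1],u[0]]); g=mid-42*u-5*n; ang=np.arctan2(u[1],u[0])
R=best([*g,230],Rdown(ang+np.pi/2)); pathmin(inverse_kinematics([*g,230],R))
movep([*g,230],R); st("above"); movel([*g,60],max_speed=200,guard=12); h=movel([*g,6],max_speed=80,guard=12); st(f"down {h}")
E
```

```text
pathmin 229.0 via [626. -77. 233.]
above t59.0 p [ 637.9 -258.6  230. ] gap 85.4 F [1.1 0.8 0.4]
down False t60.8 p [ 637.9 -260.2    6.3] gap 85.3 F [ 0.1 -0.8  0.1]
```

```bash
python3 - <<'E'
from h import *
c=camera("side"); cv2.imwrite("pics/side14.png",cv2.resize(c["image"][140:350,230:510],(800,600)))
E
```

```text
(no output)
```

View pics/side14.png

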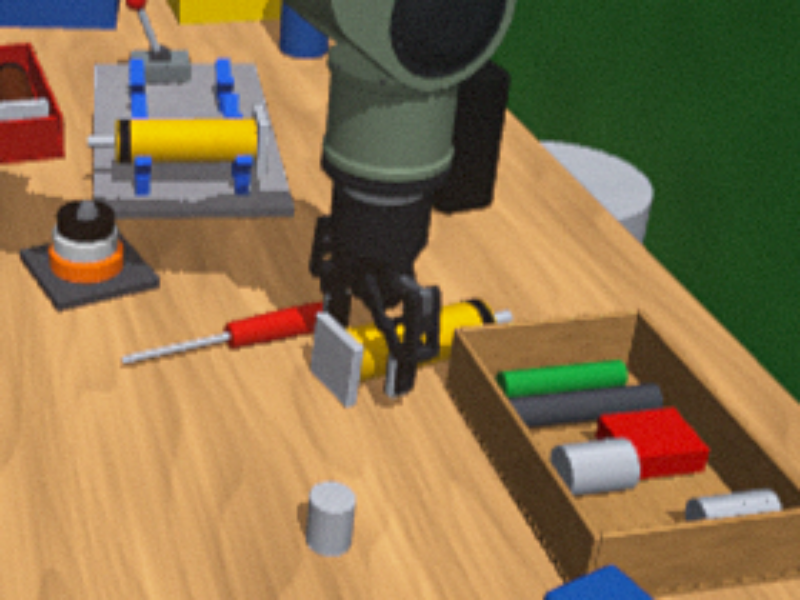

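```bash
python3 - <<'E'
from yl import *
clamp(); s=st("clamp"); p=s["eef_pos"].copy()
p0=p+[0,0,3]; movel(p0,max_speed=60)
print(movel(p0+[-75,-8,0],max_speed=90,guard=25)); st()
print(movel(p0+[-95,-48,0],max_speed=90,guard=25)); st()
movel(p0+[-95,-48,-3],max_speed=60); open_gripper(); p=st()["eef_pos"]; movel([p[0],p[1],150],max_speed=200); movel([420,-450,220],max_speed=300)
c=camera("top"); cv2.imwrite("pics/top15.png",c["image"]); 
for f in findlying(c): print(f)
st()
E
```

```text
clamp t61.3 p [ 637.8 -260.3    6.6] gap 42.3 F [-2.1  0.7  7. ]
False
 t62.6 p [ 563.4 -268.1    9.7] gap 42.4 F [-0.2 -0.8 -5.9]
False
 t63.2 p [ 542.9 -308.2    9.7] gap 42.3 F [ 0.5  0.4 -4.8]
 t64.0 p [ 542.8 -308.3    6.6] gap 85.4 F [-0.6  0.2  0.3]
{'mid': array([ 583. , -294.1]), 'u': array([0.961, 0.276], dtype=float32), 'tip': np.float64(101.0), 'foot': np.float64(-75.6), 'ztop': np.float64(49.0)}
{'mid': array([560.6,  76.9]), 'u': array([-0.99,  0.14], dtype=float32), 'tip': np.float64(103.8), 'foot': np.float64(-71.5), 'ztop': np.float64(85.7)}
 t65.7 p [ 420.5 -448.8  219.3] gap 85.6 F [ 0.3 -0.  -0.8]
```

View pics/top15.png

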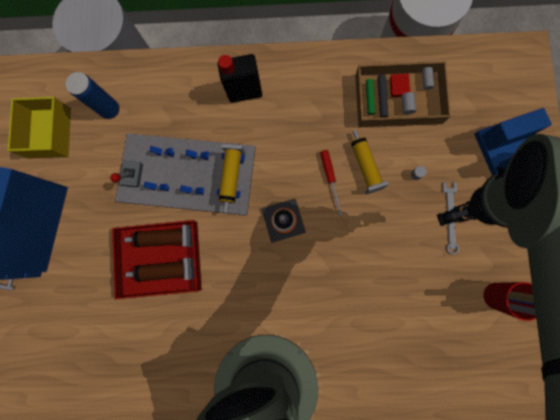

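```bash
python3 - <<'E'
from yl import *
mid=np.array([583.0,-294.1]); u=np.array([.961,.276]); u/=np.linalg.norm(u); ang=np.arctan2(u[1],u[0])
R=best([*mid,150],Rdown(ang+np.pi/2)); movep([*mid,150],R); movel([*mid,60],max_speed=200,guard=12); h=movel([*mid,5],max_speed=80,guard=12); st(f"down {h}")
clamp(); st("clamp"); movel([*mid,240],max_speed=150); s=st("up"); rt=s["tool_rot"].T@np.r_[u,0]; print(rt.round(2))
sg,R,pp,q=tolane(2,rt); print(pathmin(q,np.array([0,np.sign(rt[1]),0]))[::8].round(0).tolist())
if s["finger_gap"]>35:
    s,p=lay(2,rt,off=20)
    c=camera("side"); cv2.imwrite("pics/side16.png",cv2.resize(c["image"][100:310,200:480],(800,600)))
E
```

```text
down False t68.1 p [ 583.3 -294.     5.3] gap 85.1 F [-0.2 -0.3  0.1]
clamp t68.6 p [ 583.2 -294.2    5.6] gap 41.9 F [-2.3  0.1  8. ]
up t70.3 p [ 582.7 -294.   239.2] gap 42.4 F [ 0.4  0.5 -4.8]
[-0.  1. -0.]
lane 2 sg 1 dq 1.3018320258695233
pathmin 220.0 via [652. -10. 234.]
[[229.0, 583.0, -294.0, 239.0], [227.0, 626.0, -184.0, 237.0], [225.0, 648.0, -69.0, 235.0], [224.0, 650.0, 49.0, 234.0], [222.0, 630.0, 165.0, 232.0], [220.0, 590.0, 275.0, 230.0]]
lane 2 sg 1 dq 1.3018320258695233
over t72.3 p [590.3 273.8 229.9] gap 42.6 F [ 0.6 -0.6 -5.6]
seat True t74.2 p [589.6 275.7  43.4] gap 42.5 F [2.5 3.5 2.1]
```

View pics/side16.png

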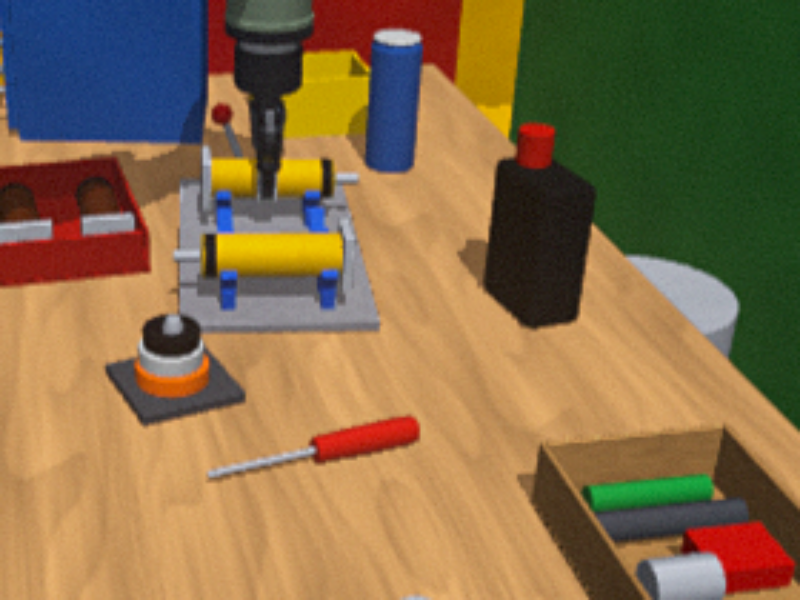

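Damper_b is seated in lane2. I release it and back off for a full check before moving the lever.

```bash
python3 - <<'E'
from yl import *
release(None); movel([440,-250,260],max_speed=350); wait(0.3); st()
c=camera("top"); cv2.imwrite("pics/top17.png",c["image"]); 
for f in findlying(c): print(f)
print({k:v.round(1) for k,v in LC.items()})
W=cloud(c); Z=W[...,2]; H,S,V=masks(c["image"])
m=((H<7)|(H>172))&(S>150)&(W[...,1]>330)&(W[...,1]<420)&(W[...,0]>480)&(W[...,0]<680)&(Z>60)
print("ball",np.nanpercentile(W[m],[5,50,95],axis=0).round(0))
m=((H<5)|(H>174))&(S>180)&(V>60)&(W[...,0]>500)&(W[...,0]<700)&(W[...,1]>-260)&(W[...,1]<-120)
print("handle",np.nanpercentile(W[m],[3,50,97],axis=0).round(0))
k=(W[...,0]>400)&(W[...,0]<475)&(W[...,1]>-100)&(W[...,1]<-22)&(Z>20); print("stack",np.nanpercentile(W[k],[3,50,97],axis=0).round(0))
k2=k&(V<60)&(Z>50); print("blk",np.nanpercentile(W[k2],[3,50,97],axis=0).round(0))
c=camera("side"); cv2.imwrite("pics/side17.png",c["image"])
W=cloud(c); Z=W[...,2]; H,S,V=masks(c["image"])
m=((H<7)|(H>172))&(S>150)&(W[...,1]>330)&(W[...,1]<420)&(W[...,0]>480)&(W[...,0]<680)&(Z>60)
print("ball side",np.nanpercentile(W[m],[5,50,95],axis=0).round(0))
E
```

```text
open t74.8 p [588.9 274.6  43. ] gap 85.2 F [ 0.  -0.6  0.6]
 t77.9 p [ 440.2 -249.6  260. ] gap 85.5 F [-0.4  0.3 -0.6]
{'mid': array([589.9, 273.1]), 'u': array([ 0.99 , -0.143], dtype=float32), 'tip': np.float64(101.7), 'foot': np.float64(-75.9), 'ztop': np.float64(85.3)}
{'mid': array([560.6,  76.6]), 'u': array([-0.989,  0.147], dtype=float32), 'tip': np.float64(104.4), 'foot': np.float64(-71.6), 'ztop': np.float64(85.4)}
{0: array([562.2,  76.8]), 1: array([576. , 175.9]), 2: array([589.7, 274.9])}
ball [[543. 355. 113.]
 [553. 362. 118.]
 [561. 372. 122.]]
handle [[ 543. -200.   19.]
 [ 585. -187.   24.]
 [ 625. -173.   28.]]
stack [[408. -91.  28.]
 [434. -62.  64.]
 [464. -33.  73.]]
blk [[416. -82.  61.]
 [438. -60.  66.]
 [458. -39.  70.]]
ball side [nan nan nan]
  return np.nanmean(a, axis, out=out, keepdims=keepdims)
```

View pics/top17.png

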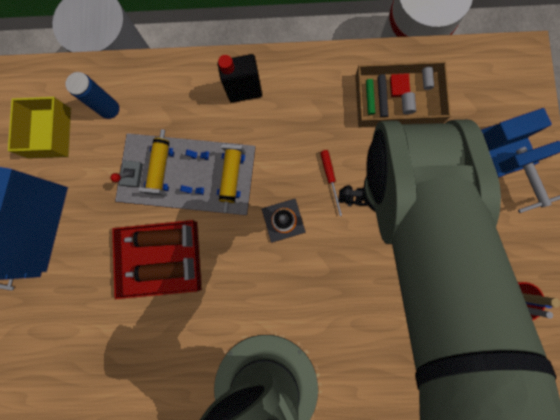

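View pics/side17.png

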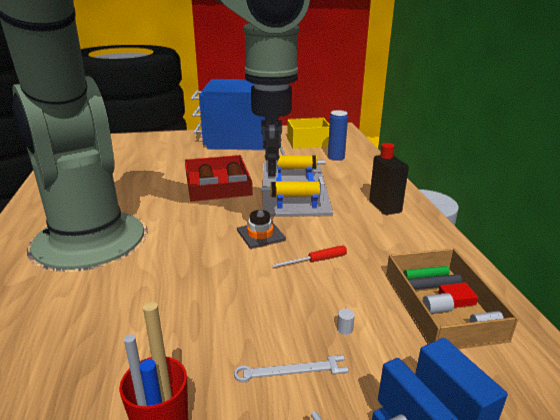

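All the parts are in place: dampers within about 2 mm of the lane centres, stack top at 66 mm, both worn dampers in the tray. I push the lever next.

```bash
python3 - <<'E'
from yl import *
clamp()
b=np.array([553.,363.]); s=b-50*U
R=best([*s,260],Rdown(A+np.pi/2)); pathmin(inverse_kinematics([*s,260],R)); movep([*s,260],R); st("above")
print(movel([*s,96],max_speed=150,guard=12)); st("low")
e=b+72*U; h=movel([*e,96],max_speed=70,guard=12); z=st(f"push {h}")
print("travel",(z["eef_pos"][:2]-b)@U)
E
```

```text
pathmin 260.0 via [564.  37. 262.]
above t81.0 p [504.2 368.9 260. ] gap 0.2 F [-0.1 -0.3  0.4]
False
low t82.3 p [503.7 370.2  96.9] gap 0.1 F [-0.3 -0.3  0.8]
push True t83.5 p [596.7 357.2  95. ] gap -0.0 F [-4.3  2.9 -0.4]
travel 44.125028665973296
```

```bash
python3 - <<'E'
from h import *
c=camera("side"); cv2.imwrite("pics/side18.png",cv2.resize(c["image"][80:290,130:410],(800,600)))
E
```

```text
(no output)
```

View pics/side18.png

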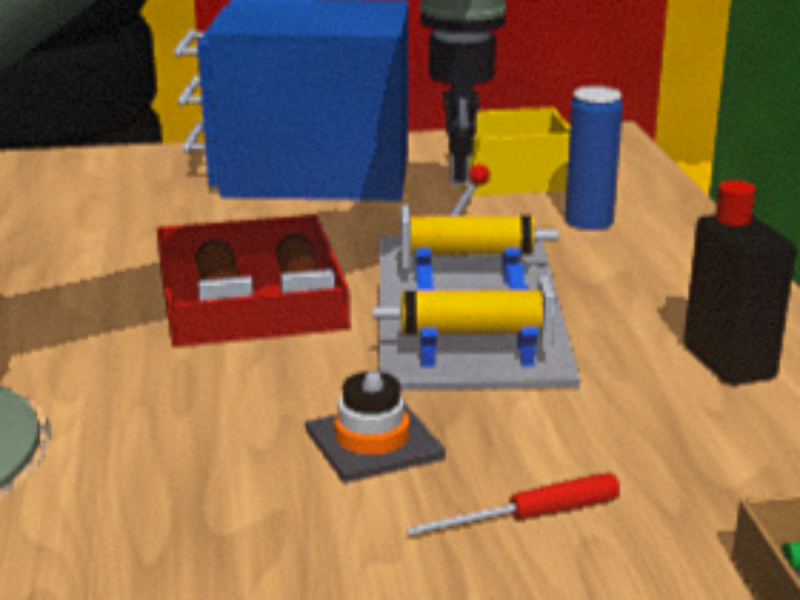

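```bash
python3 - <<'E'
from yl import *
b=np.array([553.,363.]); p=read_state()["eef_pos"]; e=b+70*U
h=movel([*e,96],max_speed=20,guard=22); z=st(f"push {h}"); print("travel",(z["eef_pos"][:2]-b)@U)
s=b+15*U; movel([*s,96],max_speed=100); movel([*s,260],max_speed=250); movel([440,60,320],max_speed=350)
c=camera("side"); cv2.imwrite("pics/side19.png",cv2.resize(c["image"][80:290,130:410],(800,600)))
W=cloud(c); Z=W[...,2]; H,S,V=masks(c["image"])
m=((H<7)|(H>172))&(S>150)&(W[...,1]>330)&(W[...,1]<420)&(W[...,0]>480)&(W[...,0]<700)&(Z>60); print("ball side",np.nanmedian(W[m],0).round(0) if m.any() else 0)
c=camera("top"); cv2.imwrite("pics/top19.png",c["image"])
W=cloud(c); Z=W[...,2]; H,S,V=masks(c["image"])
m=((H<7)|(H>172))&(S>150)&(W[...,1]>330)&(W[...,1]<420)&(W[...,0]>480)&(W[...,0]<700)&(Z>60); q=np.nanmedian(W[m],0) if m.any() else 0; print("ball",q, (q[:2]-b)@U if m.any() else 0)
E
```

```text
push True t84.0 p [596.7 357.7  94.4] gap -0.0 F [-3.2  1.9  2.5]
travel 44.02424680049413
ball side [618. 349. 108.]
ball 0 0
```

View pics/side19.png

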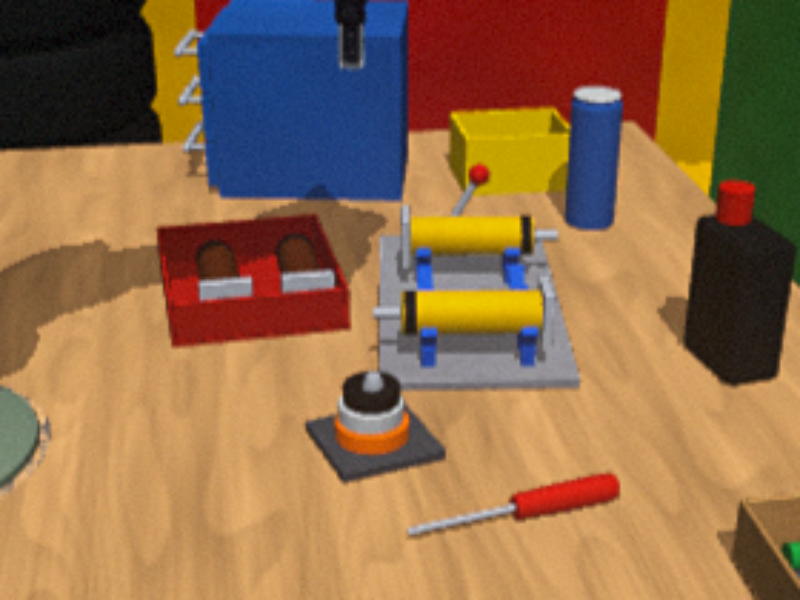

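View pics/top19.png

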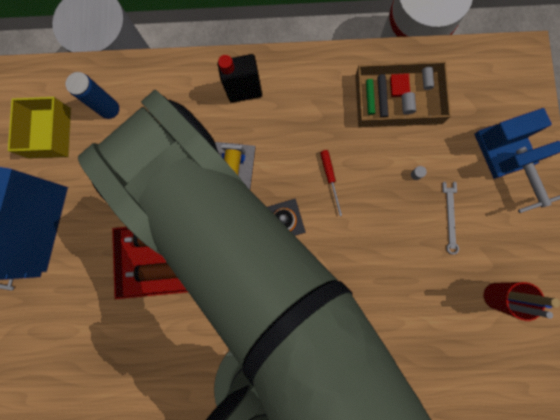

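```bash
python3 - <<'E'
from yl import *
movel([440,-250,300],max_speed=350)
b=np.array([552.2,362.6])
for n in("top","side"):
    c=camera(n); W=cloud(c); Z=W[...,2]; H,S,V=masks(c["image"])
    m=((H<5)|(H>174))&(S>180)&(V>60)&(W[...,1]>320)&(W[...,1]<420)&(W[...,0]>480)&(W[...,0]<700)&(Z>60); v,u=np.nonzero(m)
    q=np.nanmedian(W[m],0); print(n,m.sum(),q.round(1),(u.min(),u.max(),v.min(),v.max()),"t",((q[:2]-b)@U).round(1), "ray@109",ray(c,u.mean(),v.mean(),109).round(1))
c=camera("top"); cv2.imwrite("pics/top20.png",cv2.resize(c["image"][120:320,90:350],(780,600)))
print("init ray", ray(c,115.2,177.4,109), )
st()
E
```

```text
top 54 [618.8 353.6 114.3] (np.int64(116), np.int64(124), np.int64(149), np.int64(156)) t 67.2 ray@109 [620.1 356.1]
side 28 [618.1 347.5 107.7] (np.int64(295), np.int64(300), np.int64(138), np.int64(143)) t 67.4 ray@109 [617.7 344.9]
init ray [554.18122269 366.82473733]
 t88.4 p [ 440.3 -248.8  300.3] gap -0.1 F [-0.2 -0.5  0.1]
```

View pics/top20.png

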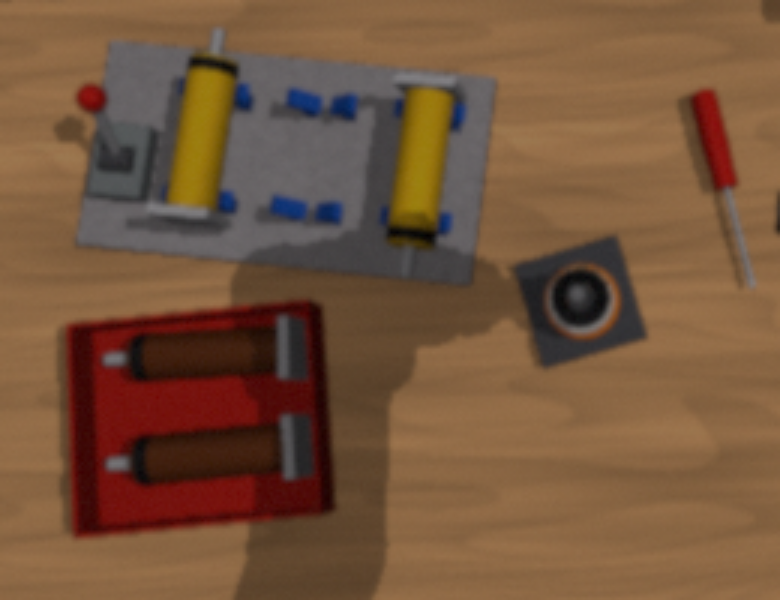

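```bash
python3 - <<'E'
from yl import *
c=camera("top")
for f in findlying(c): print(f)
st(); finish_job()
E
```

```text
{'mid': array([589.9, 273.2]), 'u': array([ 0.99 , -0.139], dtype=float32), 'tip': np.float64(101.8), 'foot': np.float64(-75.9), 'ztop': np.float64(85.4)}
{'mid': array([560.7,  76.5]), 'u': array([-0.99 ,  0.144], dtype=float32), 'tip': np.float64(104.6), 'foot': np.float64(-71.1), 'ztop': np.float64(85.4)}
 t88.4 p [ 440.2 -249.   300.3] gap 0.5 F [-0.3  0.4 -0.9]
the job is handed in; nothing more can be done
```

The kit is made up and handed in at about 88 s, but on the way I probably knocked over one yellow damper.

- **Collars:** threaded large, medium, small. The top of the stack measured about 66 mm, as expected for all three fully home.
- **Worn dampers:** both lie side by side in the scrap tray.
- **Yellow dampers:** two were present. One is in lane0 and one in lane2, each measured within about 2 mm of its lane centre.
- **Lever:** pushed last, against its end stop. Two guarded pushes stopped at the same point.

What went wrong or did not agree:
- **Damper_b was found lying near the wooden box** while I was placing the small collar. The robot was not near it, so I took this as the announced disturbance. I gripped it, dragged it clear of the box, then regripped and laid it.
- **Damper_a was toppled, probably by me.** I carried the open gripper across at too low a height. It came to rest on damper_b's foot, above the screwdriver. I picked it up with a tilted grasp and laid it. The screwdriver handle measured the same before and after, and the wrench and socket look unmoved.
- **Lever travel came out at 67 mm, not the nominal 77 mm.** The ball's height change fits a lever that started about 0.1 rad in and is now fully over, but I had no direct angle reading.

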